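# Clear used syringes into the sharps safe and shut its sprung flap gently

## Robot

A 7-joint arm with a two-finger parallel gripper is mounted at the origin on a cart in front of the work surface, level with it; the furniture and walls round the work are solid. World frame = base frame: x ahead of the robot, y to its left, z up, the work surface at z = 0. Lengths are in m, angles in rad, forces in N, time in s.
With the tool pointing down it reaches from about 0.4 to 0.85 m from the base axis. Payload 10.4 kg.
Tool frame: the origin (TCP) lies midway between the tips of the shut fingers; the grasp point (between the pads) lies 19 mm behind it; z points along the fingers, y is the line along which they close (so a half turn about z gives the same grasp; the last joint's range is limited). The gripper opens to 87 mm and grips with 3 to 60 N. Pads are 19 mm wide; open, the fingers measure 117 mm over their backs; the gripper's body (75 mm by 190 mm) begins 51 mm behind the grasp point.
Start: joints at [-1.298, 0.332, -0.065, 1.46, 0.022, 1.35, -0.088], TCP at [0.182, 0.598, 0.223] pointing down, gripper open.
Joint ranges: [-2.6, 2.6], [-0.5, 2.12], [-1.47, 1.34], [0.16, 2.42], [-1.27, 4.41], [0.06, 2.06], [-2.6, 2.6]. Speed limits (rad/s): [2.22, 2.22, 2.79, 2.79, 3.14, 3.14, 3.14].

## Interface

Orientations are given as a unit quaternion [x, y, z, w].
In Python, from bench import r gives the robot as it stands.
- The arm moves only by the tool carry_out, never from a script. Its argument "steps" is a list that holds one entry, the list of rows, each a list of 6 numbers: the shift along the tool's x, y, z in cm, then the turn, a rotation vector about the tool's x, y, z in rad. In form: [[[dx, dy, dz, wx, wy, wz], ...]]. A call has 1 to 20 rows; each row is the pose to reach, as a shift and turn from the pose commanded when the call began, along the tool's axes at that moment; what a row does not reach only later rows make up. A row lasts 1/12 s, in which the tool goes at most 41.7 mm and 7.16 degrees, less where a joint would pass 70% of its speed; a pose out of reach is approached as far as the arm can. A call with a gripper value outside its range is refused whole. "hand" is the closure, from -1 (fully open) to 1 (shut), set as the call begins (left out, the last holds). The fingers move at their own pace and stop on an object; "squeeze" is the grip in N (left out, the last holds). Time passes only in rows, so rows that repeat a pose let the fingers close. It gives the time, the measured TCP pose, the force, the opening and the grip force at its end, in the units of the state.
- r.read_state(): the state, without advancing time (a new reading comes with each control period).
- r.camera(name): name is "scene" or "top" or "wrist"; returns the picture (384x512x3 uint8, red, green, blue); there is no depth.
- r.camera_params(name): a dict with "fx", "fy", "cx", "cy" (pixels), "view" (4x4, takes a point from world to camera coordinates). Camera axes: x right, y up, looking along -z (the intrinsics and any distortion apply to the point x, -y, -z); pixel columns grow to the right and rows downward; lengths in m; the calibration is good to about 2 mm. A picture is of the moment at which its call begins: read the wrist's pose just before it. camera_params takes no time and is no camera call; for the wrist camera it gives the pose at the moment of the call.
- r.close_job(): hands the job in; it is judged then, once.
The state is a dict: "time": time; "joint_positions": joint angles; "joint_vel": joint speeds; "joint_torque": joint torques, N m; "ee_pos": TCP position; "eef_rot": TCP orientation; "ft_force": force on the tool from outside, world axes, zero at the start; "torque": the same for the moment, N m; "width": finger opening in m; "grip_force": force on a finger pad.
Only numpy, scipy, OpenCV 4.12 (cv2) and the standard library are available. Lean on these libraries where they do the work, as an engineer would, in place of code of your own. Each camera call takes 0.05 s, during which the arm holds its last target. There are 200 camera calls.

## Task

Clear every used syringe from the bench into the sharps safe: swing the safe's latch clear, lift the flap by its bar until it stays open, and put the syringes in through the mouth. Then take the flap by its bar and ease it fully shut against its spring, never letting it slam, and swing the latch back fully over it. Leave the two markers where they lie.

Things in the scene. Friction and masses are not known exactly. Their poses are not given: they have to be found in the camera images.
- safe: sharps safe: white plastic box 150 x 230 x 125 mm (x, y, z) with a grey deck, fixed to the bench, origin under the centre of its bottom, own x pointing from its front to its back (its front faces the robot), z up. Inside it is hollow, 134 x 214 mm, floor 10 mm above its underside; the deck top is 125 mm above the bench and has a mouth 100 mm (own x) by 170 mm (own y)
- mouth (a point): centre of the mouth in the deck, at the height of the deck's top: 5 mm to the front of and 15 mm to the right (own -y) of the safe's middle
- flap_hinge (a point): middle of the flap's hinge line, which runs along the safe's own y at the back of the mouth, 6 mm above the deck
- flap_bar (a point): middle of the flap's handle: a round steel bar, 12 mm in diameter, parallel to the hinge line, clear for 90 mm between its two arms. With the flap shut it stands out 40 mm in front of the safe's front wall, 18 mm above the deck; it goes round the hinge line at a radius of 170 mm. There is nothing between bar and the edge of the flap for 40 mm
- flap (a joint): steel flap over the mouth, 118 x 180 mm. 0 = shut, grows as the bar is lifted up and back, stop at 1.85 rad. An over-centre spring drives it: below about 1.4 rad spring and weight pull it shut (about 3 N at the bar near shut) and it slams if let go; past about 1.5 rad they hold it open against its stop. It stands straight up at 1.57
- latch (a joint): swing latch: a flat steel lever on an upright pin on the deck, left of the mouth. 0 = pointing to the safe's own -y, over the flap, which then cannot open; grows as the knob is swung toward the safe's front (clockwise seen from above); fully clear of the flap above 1.4 rad; at 1.57 it points to the front; stop at 1.65. Friction (about 1 N at the knob) holds it where it is left
- latch_pivot (a point): the latch's pivot axis (upright), at the lever's height, 11 mm above the deck
- latch_knob (a point): middle of the upright black knob at the lever's free end, 17 mm in diameter, 34 mm tall (17 mm above and below this point), 60 mm from the pivot; its foot stands on the lever, 13 mm above the deck
- used_syringe_1: used syringe with green plunger and capped needle, 131 mm long, lying flat; the barrel at its origin is 10 mm wide and 10 mm high. Its origin is at mid-length on its underside, own x along its length (plunger at one end), z up. None when this one is absent in this run
- used_syringe_2: used syringe with green plunger and capped needle, 131 mm long, lying flat; the barrel at its origin is 10 mm wide and 10 mm high. Its origin is at mid-length on its underside, own x along its length (plunger at one end), z up. None when this one is absent in this run
- used_syringe_3: used syringe with green plunger and capped needle, 131 mm long, lying flat; the barrel at its origin is 10 mm wide and 10 mm high. Its origin is at mid-length on its underside, own x along its length (plunger at one end), z up. None when this one is absent in this run
- used_syringe_4: used syringe with green plunger and capped needle, 131 mm long, lying flat; the barrel at its origin is 10 mm wide and 10 mm high. Its origin is at mid-length on its underside, own x along its length (plunger at one end), z up. None when this one is absent in this run
- used_syringe_5: used syringe with green plunger and capped needle, 131 mm long, lying flat; the barrel at its origin is 10 mm wide and 10 mm high. Its origin is at mid-length on its underside, own x along its length (plunger at one end), z up. None when this one is absent in this run
- marker_a: black-capped felt marker with a white barrel, 130 mm long and 12 mm thick, lying on the bench, not a syringe: to be left alone; origin at mid-length on its underside
- marker_b: red-capped felt marker with a white barrel, 130 mm long and 12 mm thick, lying on the bench, not a syringe: to be left alone; origin at mid-length on its underside

How it is judged:
By the outcome, as a careful person would: the job done as asked, in the order asked, and still so for the second after the job is handed in, with the robot touching nothing.
Of used_syringe_1, used_syringe_2, used_syringe_3, used_syringe_4, used_syringe_5 only 3 to 5 are there at a start; the rules pass over those that are not, and their reading is None.
At some moment in a run one of used_syringe_1, used_syringe_2, used_syringe_3, used_syringe_4, used_syringe_5 may be knocked a few centimetres aside while the robot is not near it.
It also fails if it takes over 210 s, if anything falls off the work surface, if the arm or the gripper's body presses on something with over 40 N, if the wrist force passes 120 N, or if a joint passes its speed limit or range.

## Working session

There is one attempt and no reset: what is moved stays moved. The work goes in short steps, Python scripts to look and compute and a tool call to move; the robot and the scene stay as the last step left them, time stands still between calls to the robot, and variables do not carry over. Pictures are saved under pics/ and viewed, at most 14 in all, crops included, and the job is handed in when it is done.

Besides the shell and the picture viewer there is one more tool, called after "Emit:" as name(argument=value, ...) on one line, values as JSON. carry_out: Moves the arm, as the interface text tells. Its arguments: {"type":"object","properties":{"steps":{"type":"array","items":{"type":"array","items":{"type":"array","items":{"type":"number"}}}},"hand":{"type":"number"},"squeeze":{"type":"number"}},"required":["steps"]}

```bash
ls; mkdir -p pics
python3 - <<'E'
from bench import r
import cv2
s=r.read_state(); print({k:s[k] for k in('time','ee_pos','eef_rot','width')})
for n in('top','scene'):
    im=r.camera(n); cv2.imwrite(f'pics/{n}0.png',cv2.resize(im[:,:,::-1],(800,600),interpolation=cv2.INTER_CUBIC)); p=r.camera_params(n); print(n,p)
E
```

```text
pics
{'time': 0.0, 'ee_pos': array([0.18208505, 0.59747472, 0.22176083]), 'eef_rot': array([ 1.47333562e-01,  9.89086605e-01, -7.09642389e-04, -7.43300134e-05]), 'width': 0.08734265878296385}
top {'fx': 474.72587371614446, 'fy': 474.72587371614446, 'cx': 258.27450223279277, 'cy': 191.65864497083527, 'view': array([[-0.02682773, -0.99960957, -0.0078091 , -0.00806206],
       [ 0.98030314, -0.02783707,  0.1955271 , -0.51040864],
       [-0.19566814, -0.00240974,  0.98066721, -1.19813159],
       [ 0.        ,  0.        ,  0.        ,  1.        ]])}
scene {'fx': 402.51382291900023, 'fy': 402.51382291900023, 'cx': 252.897459845258, 'cy': 187.52529491158532, 'view': array([[ 8.13317778e-01, -5.81819521e-01,  4.87922746e-04,
        -4.23366553e-01],
       [ 3.75112679e-01,  5.25005712e-01,  7.63976099e-01,
        -2.80063041e-01],
       [-4.44752370e-01, -6.21172317e-01,  6.45244358e-01,
        -8.59781069e-01],
       [ 0.00000000e+00,  0.00000000e+00,  0.00000000e+00,
         1.00000000e+00]])}
```

View pics/top0.png

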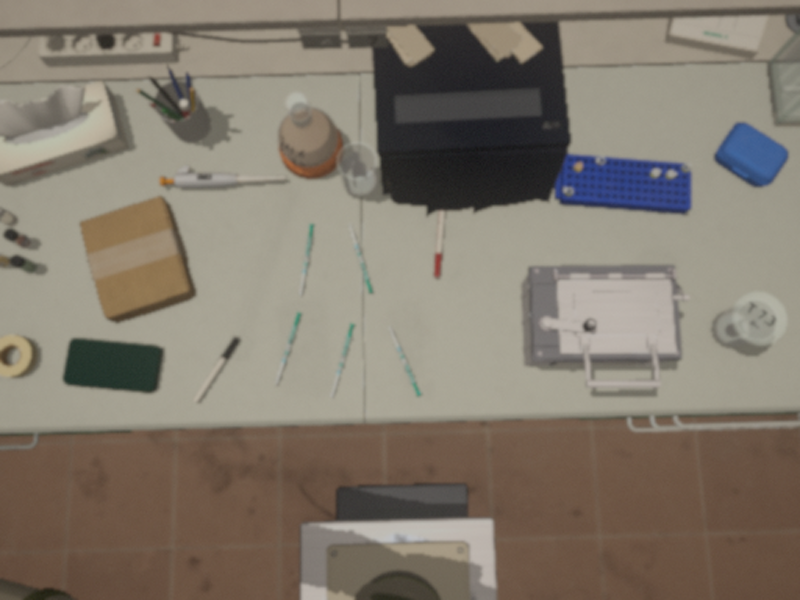

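View pics/scene0.png

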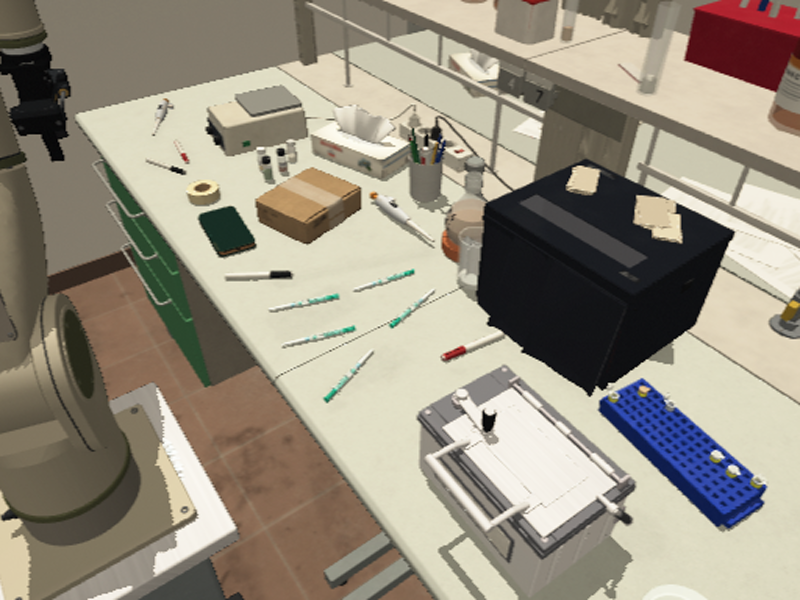

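```bash
cat > h.py <<'E'
import numpy as np, cv2
from bench import r
from scipy.spatial.transform import Rotation as R
def pix2w(name,u,v,z,p=None,scale=1.5625):
    p=p or r.camera_params(name); V=np.array(p['view']); u=(u+.5)/scale-.5; v=(v+.5)/scale-.5
    d=V[:3,:3].T@np.array([(u-p['cx'])/p['fx'],-(v-p['cy'])/p['fy'],-1]); c=-V[:3,:3].T@V[:3,3]
    return c+d*(z-c[2])/d[2]
def w2pix(name,X,scale=1.5625):
    p=r.camera_params(name);V=np.array(p['view']);q=V[:3,:3]@np.array(X)+V[:3,3]
    return np.array([p['cx']-p['fx']*q[0]/q[2]+.5,p['cy']+p['fy']*q[1]/q[2]+.5])*scale-.5
def shot(name,f):
    im=r.camera(name);cv2.imwrite('pics/'+f,cv2.resize(im[:,:,::-1],(800,600),interpolation=cv2.INTER_CUBIC));return im
def rel(pos,rot,cp=None,cq=None):
    "row (cm, rad) to reach pos/rot (Rotation) from current (or given) pose"
    s=r.read_state(); cp=s['ee_pos'] if cp is None else cp; C=R.from_quat(s['eef_rot']) if cq is None else cq
    return np.r_[C.inv().apply(np.array(pos)-cp)*100,(C.inv()*rot).as_rotvec()].round(3)
def down(yaw):  # tool z down, closing axis (tool y) at world angle yaw
    y=np.array([np.cos(yaw),np.sin(yaw),0]);z=np.array([0,0,-1.]);return R.from_matrix(np.c_[np.cross(y,z),y,z])
E
python3 - <<'E'
from h import *
im=None
for n,a,b in [('A',(313,224),(302,293)),('B',(350,226),(371,292)),('C',(299,313),(278,384)),('D',(352,324),(333,396)),('E',(391,328),(419,395)),('ma',(238,339),(197,401)),('mb',(441,212),(437,276))]:
    P,Q=pix2w('top',*a,.005),pix2w('top',*b,.005);m=(P+Q)/2;d=P-Q
    print(n,m[:2].round(3),'len',np.linalg.norm(d).round(3),'ang',np.degrees(np.arctan2(d[1],d[0])).round(1),'reach',np.hypot(*m[:2]).round(3))
for n,u,v,z in [('pivot',545,324,.14),('knobtop',590,324,.17),('barL',588,384,.143),('barR',659,384,.143),('FL',529,364,.125),('FR',680,360,.125),('BL',530,267,.125),('BR',676,266,.125),('edge',600,417,0),('hingeL',567,275,.131),('hingeR',672,275,.131)]:
    print(n,pix2w('top',u,v,z).round(3))
E
```

```text
A [0.599 0.146] len 0.127 ang -8.9 reach 0.616
B [0.595 0.053] len 0.126 ang 16.2 reach 0.597
C [0.44  0.179] len 0.127 ang -16.3 reach 0.475
D [0.417 0.086] len 0.128 ang -15.4 reach 0.426
E [ 0.411 -0.021] len 0.125 ang 21.1 reach 0.412
ma [0.406 0.301] len 0.125 ang -33.1 reach 0.505
mb [ 0.618 -0.087] len 0.118 ang -5.5 reach 0.625
pivot [ 0.448 -0.24   0.14 ]
knobtop [ 0.441 -0.302  0.17 ]
barL [ 0.353 -0.298  0.143]
barR [ 0.35  -0.406  0.143]
FL [ 0.388 -0.214  0.125]
FR [ 0.388 -0.448  0.125]
BL [ 0.543 -0.225  0.125]
BR [ 0.538 -0.456  0.125]
edge [ 0.308 -0.349  0.   ]
hingeL [ 0.526 -0.281  0.131]
hingeR [ 0.522 -0.446  0.131]
```

Run:
```python
from h import *
print(rel([.45,.30,.35],down(np.radians(50))), rel([.47,-.10,.35],down(0.)),rel([.42,-.32,.36],down(0.)))
```

```text
[-3.4299e+01 -2.0665e+01 -1.2787e+01 -1.0000e-03  0.0000e+00  4.0200e-01] [-4.7873e+01 -5.8344e+01 -1.2736e+01 -1.0000e-03  1.0000e-03  1.2750e+00] [-4.9504e+01 -8.0847e+01 -1.3706e+01 -1.0000e-03  1.0000e-03  1.2750e+00]
```

Emit:
carry_out(steps=[[[-34,-20.5,-13,0,0,0.4],[-34,-20.5,-13,0,0,0.4],[-34,-20.5,-13,0,0,0.4],[-34,-20.5,-13,0,0,0.4],[-34,-20.5,-13,0,0,0.4],[-34,-20.5,-13,0,0,0.4],[-34,-20.5,-13,0,0,0.4],[-34,-20.5,-13,0,0,0.4],[-34,-20.5,-13,0,0,0.4],[-34,-20.5,-13,0,0,0.4],[-48,-58,-13,0,0,1.275],[-48,-58,-13,0,0,1.275],[-48,-58,-13,0,0,1.275],[-48,-58,-13,0,0,1.275],[-48,-58,-13,0,0,1.275],[-48,-58,-13,0,0,1.275],[-48,-58,-13,0,0,1.275],[-48,-58,-13,0,0,1.275],[-48,-58,-13,0,0,1.275],[-48,-58,-13,0,0,1.275]]], hand=-0.15, squeeze=8)

```text
time: 1.77
ee_pos: [0.4714, -0.1015, 0.3526]
eef_rot: [0.709, 0.706, 0.0, 0.0]
ft_force: [0.1, 0.5, 0.5]
width: 0.0503
grip_force: 0.0
```

Run:
```python
from h import *
print(r.read_state()['ee_pos'], r.read_state()['eef_rot'],r.read_state()['width'],rel([.42,-.32,.37],down(0.)))
```

```text
[ 0.47143148 -0.10153591  0.35264852] [7.08586225e-01 7.05624191e-01 1.20418502e-04 2.19023212e-04] 0.05027500945934863 [-2.1868e+01 -5.0510e+00 -1.7350e+00  0.0000e+00  0.0000e+00 -4.0000e-03]
```

Emit:
carry_out(steps=[[[-22,-5,-2,0,0,0],[-22,-5,-2,0,0,0],[-22,-5,-2,0,0,0],[-22,-5,-2,0,0,0],[-22,-5,-2,0,0,0],[-22,-5,-2,0,0,0],[-22,-5,-2,0,0,0],[-22,-5,-2,0,0,0]]])

```text
time: 2.43
ee_pos: [0.4216, -0.3177, 0.3722]
eef_rot: [0.708, 0.706, -0.0, -0.0]
ft_force: [0.1, 0.7, -0.8]
width: 0.0499
grip_force: 0.0
```

Run:
```python
from h import *
print(r.read_state()['ee_pos']);print(r.camera_params('wrist'));shot('wrist','w1.png')
```

```text
[ 0.42162952 -0.31771364  0.37220339]
{'fx': 298.03502487460946, 'fy': 298.03502487460946, 'cx': 256.19543551613907, 'cy': 191.94822087545623, 'view': array([[ 0.99999582, -0.00215587, -0.00192457, -0.42226184],
       [ 0.00146818,  0.95259894, -0.30422543,  0.38441962],
       [ 0.00248921,  0.30422133,  0.95259812, -0.43872423],
       [ 0.        ,  0.        ,  0.        ,  1.        ]])}
```

View pics/w1.png

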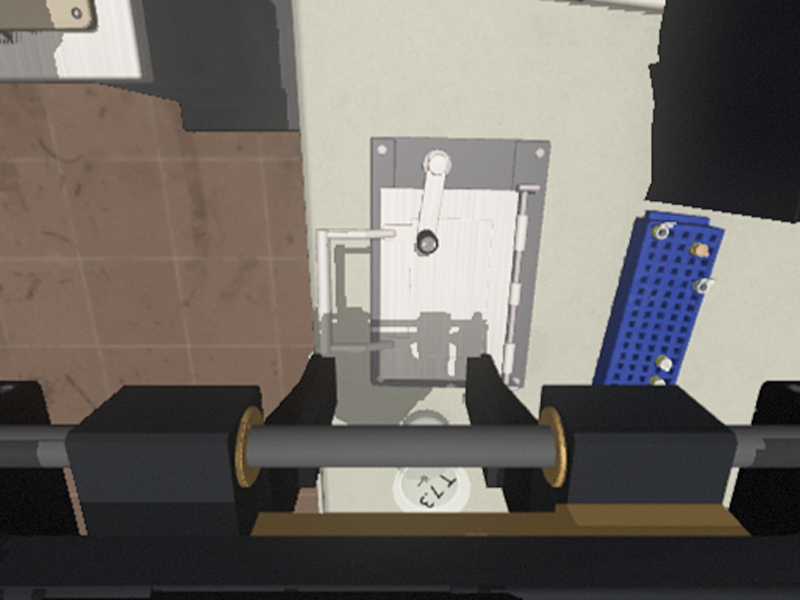

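Run:
```python
from h import *
for n,u,v,z in [('pivot',437,162,.143),('knobtop',428,240,.172),('barL',323,233,.143),('barR',323,352,.143),('FL',371,138,.125),('FR',371,384,.125),('BL',550,140,.125),('BR',522,386,.125),('hingeL',528,187,.131),('hingeR',508,385,.131)]:
    print(n,pix2w('wrist',u,v,z).round(3))
```

```text
pivot [ 0.452 -0.24   0.143]
knobtop [ 0.444 -0.298  0.172]
barL [ 0.357 -0.298  0.143]
barR [ 0.352 -0.407  0.143]
FL [ 0.398 -0.222  0.125]
FR [ 0.394 -0.449  0.125]
BL [ 0.547 -0.223  0.125]
BR [ 0.541 -0.451  0.125]
hingeL [ 0.53  -0.261  0.131]
hingeR [ 0.526 -0.447  0.131]
```

Emit:
carry_out(steps=[[[1.9,2.1,10,0,0,0],[1.9,2.1,10,0,0,0],[1.9,2.1,10,0,0,0],[1.9,2.1,14,0,0,0],[1.9,2.1,17,0,0,0],[1.9,2.1,19,0,0,0],[1.9,2.1,21,0,0,0],[1.9,2.1,22,0,0,0],[1.9,2.1,22.4,0,0,0],[1.9,2.1,22.4,0,0,0]]])

```text
time: 3.32
ee_pos: [0.4435, -0.2969, 0.1482]
eef_rot: [0.707, 0.708, -0.0, -0.001]
ft_force: [-0.6, -0.1, 0.4]
width: 0.05
grip_force: 0.0
```

Emit:
carry_out(steps=[[[0,0,0,0,0,0],[0,0,0,0,0,0],[0,0,0,0,0,0],[0,0,0,0,0,0],[0,0,0,0,0,0],[0,0,0,0,0,0]]], hand=1, squeeze=8)

```text
time: 3.82
ee_pos: [0.4434, -0.2979, 0.1487]
eef_rot: [0.707, 0.707, 0.0, 0.0]
ft_force: [-0.7, 0.4, -0.2]
width: 0.0179
grip_force: 0.8
```

Run:
```python
from h import *
s=r.read_state();p=s['ee_pos'];print(p)
pv=np.array([.451,-.240]);a0=np.arctan2(-(p[0]-pv[0]),-(p[1]-pv[1]));rad=np.hypot(*(p[:2]-pv));print(a0,rad)
for k in np.linspace(0,1,12):
    a=a0+k*(1.63-a0);q=pv+(rad+(.06-rad)*0)*np.array([-np.sin(a),-np.cos(a)])
    print(rel([q[0],q[1],p[2]],down(-k*.8)).round(2))
```

```text
[ 0.44336189 -0.29790928  0.14873052]
0.13114091498443234 0.058410834365641214
[ 0.  0.  0.  0. -0. -0.]
[ 0.16 -0.78 -0.    0.   -0.    0.07]
[ 0.42 -1.53 -0.    0.   -0.    0.14]
[ 0.78 -2.24 -0.    0.   -0.    0.22]
[ 1.24 -2.89 -0.    0.   -0.    0.29]
[ 1.77 -3.48 -0.    0.   -0.    0.36]
[ 2.39 -3.98 -0.    0.   -0.    0.44]
[ 3.06 -4.4  -0.    0.   -0.    0.51]
[ 3.79 -4.72 -0.    0.   -0.    0.58]
[ 4.55 -4.94 -0.    0.   -0.    0.66]
[ 5.34 -5.06 -0.    0.   -0.    0.73]
[ 6.14 -5.07 -0.    0.   -0.    0.8 ]
```

Emit:
carry_out(steps=[[[0,0,0,0,0,0],[0,0,0,0,0,0],[0.16,-0.78,0,0,0,0.07],[0.42,-1.53,0,0,0,0.14],[0.78,-2.24,0,0,0,0.22],[1.24,-2.89,0,0,0,0.29],[1.77,-3.48,0,0,0,0.36],[2.39,-3.98,0,0,0,0.44],[3.06,-4.4,0,0,0,0.51],[3.79,-4.72,0,0,0,0.58],[4.55,-4.94,0,0,0,0.66],[5.34,-5.06,0,0,0,0.73],[6.14,-5.07,0,0,0,0.8],[6.14,-5.07,0,0,0,0.8],[6.14,-5.07,0,0,0,0.8]]])

```text
time: 5.07
ee_pos: [0.3928, -0.2366, 0.1487]
eef_rot: [0.927, 0.376, 0.0, 0.0]
ft_force: [0.6, -1.3, -0.7]
width: 0.0167
grip_force: 8.0
```

Run:
```python
from h import *
p=r.read_state()['ee_pos']
print(rel([p[0],p[1],.25],down(-.8)),rel([.354,-.353,.25],down(0)),rel([.354,-.353,.124],down(0)))
```

```text
[ 7.0000e-03  8.0000e-03 -1.0127e+01  1.0000e-03 -1.0000e-03  1.0000e-03] [-1.0887e+01  5.6430e+00 -1.0130e+01  1.0000e-03 -0.0000e+00 -7.9900e-01] [-1.0896e+01  5.6330e+00  2.4700e+00  1.0000e-03 -0.0000e+00 -7.9900e-01]
```

Emit:
carry_out(steps=[[[0,0,0,0,0,0],[0,0,0,0,0,0],[0,0,0,0,0,0],[0,0,-4,0,0,0],[0,0,-10,0,0,0],[0,0,-10,0,0,0],[-10.9,5.6,-10,0,0,-0.8],[-10.9,5.6,-10,0,0,-0.8],[-10.9,5.6,-10,0,0,-0.8],[-10.9,5.6,-10,0,0,-0.8],[-10.9,5.6,-10,0,0,-0.8],[-10.9,5.6,-10,0,0,-0.8],[-10.9,5.6,-10,0,0,-0.8],[-10.9,5.6,-10,0,0,-0.8],[-10.9,5.6,-10,0,0,-0.8],[-10.9,5.6,-10,0,0,-0.8]]], hand=0.05)

```text
time: 6.4
ee_pos: [0.3533, -0.3525, 0.2484]
eef_rot: [0.708, 0.706, 0.0, -0.0]
ft_force: [0.4, 0.0, -0.7]
width: 0.0415
grip_force: 0.0
```

Run:
```python
from h import *
print(r.read_state()['ee_pos'],rel([.354,-.353,.124],down(0)));shot('wrist','w2.png')
```

```text
[ 0.35334643 -0.35247954  0.2484155 ] [-5.5000e-02  6.9000e-02  1.2442e+01 -0.0000e+00 -0.0000e+00 -2.0000e-03]
```

View pics/w2.png

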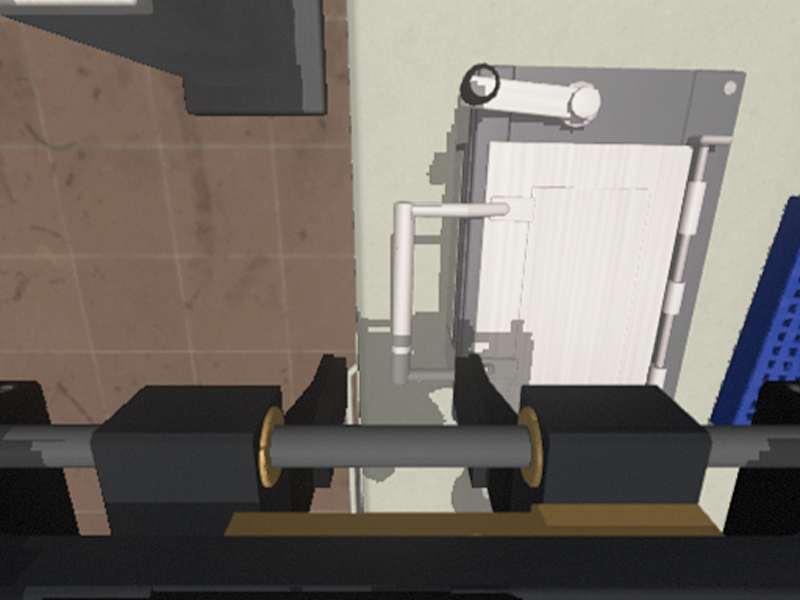

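Emit:
carry_out(steps=[[[0,0,4,0,0,0],[0,0,7,0,0,0],[0,0,9,0,0,0],[0,0,11,0,0,0],[0,0,12.4,0,0,0],[0,0,12.4,0,0,0],[0,0,12.4,0,0,0]]])

```text
time: 7.03
ee_pos: [0.3529, -0.3526, 0.1245]
eef_rot: [0.708, 0.707, -0.001, -0.001]
ft_force: [-0.6, -0.4, 0.0]
width: 0.0412
grip_force: 0.0
```

Emit:
carry_out(steps=[[[0,0,0,0,0,0],[0,0,0,0,0,0],[0,0,0,0,0,0],[0,0,0,0,0,0],[0,0,0,0,0,0],[0,0,0,0,0,0]]], hand=1, squeeze=15)

```text
time: 7.53
ee_pos: [0.3542, -0.3525, 0.1249]
eef_rot: [0.707, 0.707, 0.001, 0.001]
ft_force: [-0.3, -1.4, -1.8]
width: 0.0116
grip_force: 15.0
```

Run:
```python
from h import *
s=r.read_state();p=s['ee_pos'];print(p,s['width'],s['grip_force'])
H=np.array([p[0]+.1696,.131]);a0=np.arctan2(.012,.1696)
for k in np.linspace(0,1.78,21)[1:]:
    b=a0+k; x=H[0]-.17*np.cos(b); z=H[1]+.17*np.sin(b)
    print(np.round([k,(x-p[0])*100,-(z-.143)*100],2))
```

```text
[ 0.35423364 -0.35254488  0.12486422] 0.011613031203733271 14.994287341833115
[ 0.09  0.18 -1.5 ]
[ 0.18  0.48 -2.98]
[ 0.27  0.92 -4.43]
[ 0.36  1.48 -5.83]
[ 0.44  2.17 -7.18]
[ 0.53  2.97 -8.46]
[ 0.62  3.89 -9.67]
[  0.71   4.91 -10.79]
[  0.8    6.02 -11.81]
[  0.89   7.22 -12.73]
[  0.98   8.5  -13.54]
[  1.07   9.84 -14.24]
[  1.16  11.24 -14.81]
[  1.25  12.69 -15.25]
[  1.34  14.17 -15.57]
[  1.42  15.67 -15.75]
[  1.51  17.18 -15.8 ]
[  1.6   18.69 -15.71]
[  1.69  20.18 -15.49]
[  1.78  21.66 -15.14]
```

Emit:
carry_out(steps=[[[0,0.18,-1.5,0,0,0],[0,0.48,-3,0,0,0],[0,0.92,-4.4,0,0,0],[0,1.5,-5.8,0,0,0],[0,2.2,-7.2,0,0,0],[0,3,-8.5,0,0,0],[-0.1,3.9,-9.7,0,0,0],[-0.1,4.9,-10.8,0,0,0],[-0.1,6,-11.8,0,0,0],[-0.2,7.2,-12.7,0,0,0],[-0.2,8.5,-13.5,0,0,0],[-0.2,9.8,-14.2,0,0,0],[-0.3,11.2,-14.8,0,0,0],[-0.3,12.7,-15.25,0,0,0],[-0.3,14.2,-15.6,0,0,0],[-0.4,15.7,-15.75,0,0,0],[-0.4,17.2,-15.8,0,0,0],[-0.4,18.7,-15.7,0,0,0],[-0.5,20.2,-15.5,0,0,0],[-0.5,21.6,-15.1,0,0,0]]])

```text
time: 9.2
ee_pos: [0.5704, -0.3579, 0.2758]
eef_rot: [0.707, 0.707, -0.0, 0.0]
ft_force: [1.0, -2.3, 1.9]
width: 0.0113
grip_force: 15.0
```

Emit:
carry_out(steps=[[[0,0.4,0.1,0,0,0],[0,0.4,0.1,0,0,0],[0,0.4,0.1,0,0,0]]])

```text
time: 9.45
ee_pos: [0.5736, -0.3579, 0.2746]
eef_rot: [0.707, 0.707, -0.0, 0.0]
ft_force: [2.1, -1.1, 0.8]
width: 0.0112
grip_force: 15.1
```

Emit:
carry_out(steps=[[[0,0,0,0,0,0],[0,0,0,0,0,0],[0,0,0,0,0,0],[0,0,-4,0,0,0],[0,0,-8,0,0,0],[0,0,-8,0,0,0]]], hand=0)

```text
time: 9.95
ee_pos: [0.5735, -0.3587, 0.362]
eef_rot: [0.707, 0.707, 0.001, 0.004]
ft_force: [-0.9, -0.8, 1.2]
width: 0.0406
grip_force: 0.0
```

```bash
cat >> h.py <<'E'
def greens():
    im=r.camera('top'); hsv=cv2.cvtColor(im,cv2.COLOR_RGB2HSV)
    m=((hsv[...,0]>65)&(hsv[...,0]<95)&(hsv[...,1]>70)&(hsv[...,2]>70)).astype(np.uint8)
    m=cv2.dilate(m,np.ones((3,3)));n,l,st,c=cv2.connectedComponentsWithStats(m)
    out=[]
    for i in range(1,n):
        if st[i,4]<20: continue
        out.append((c[i]*1.5625,st[i,4],pix2w('top',*(c[i]*1.5625+.28),.005)[:2].round(3)))
    return out
E
python3 - <<'E'
from h import *
for g in greens(): print(g)
C=rel([.57,-.358,.35],down(0))
t=np.radians(106-90)
for n,p,a in [('D',[.417,.086],-15.4)]:
    y=np.radians(90+a)
    print(n,rel([.45,-.05,.30],down(y)),rel([*p,.12],down(y)),rel([*p,.004],down(y)))
shot('top','t2.png')
E
```

```text
(array([310.15625, 229.6875 ]), np.int32(34), array([0.65 , 0.141]))
(array([368.75  , 285.9375]), np.int32(35), array([0.545, 0.038]))
(array([296.640625, 319.140625]), np.int32(40), array([0.489, 0.165]))
(array([349.83552632, 330.46875   ]), np.int32(38), array([0.467, 0.072]))
D [ 3.0882e+01 -1.2375e+01  5.7240e+00  2.0000e-03  6.0000e-03 -1.3020e+00] [ 4.4535e+01 -1.5759e+01  2.3668e+01  2.0000e-03  6.0000e-03 -1.3020e+00] [ 4.4569e+01 -1.5812e+01  3.5268e+01  2.0000e-03  6.0000e-03 -1.3020e+00]
```

View pics/t2.png

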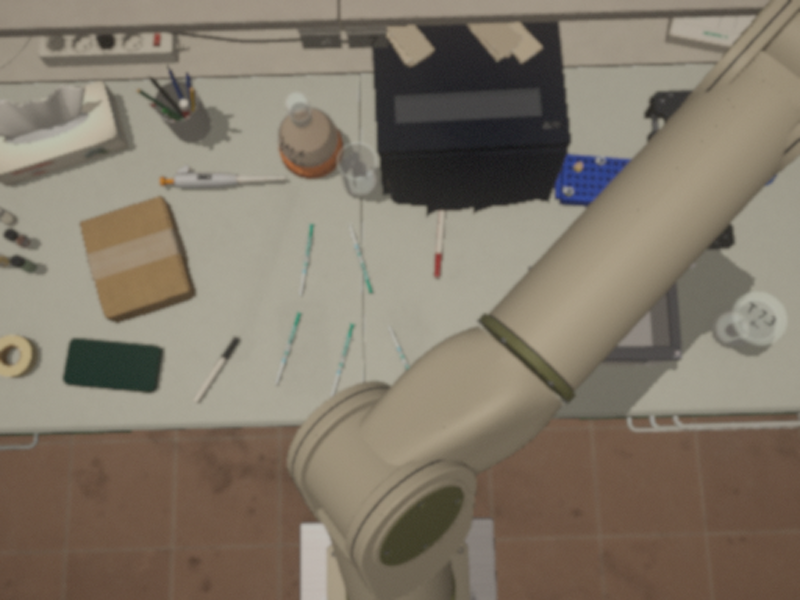

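Emit:
carry_out(steps=[[[13.9,-9.4,3.2,0,0,-1.85],[13.9,-9.4,3.2,0,0,-1.85],[13.9,-9.4,3.2,0,0,-1.85],[13.9,-9.4,3.2,0,0,-1.85],[13.9,-9.4,3.2,0,0,-1.85],[41.2,2.1,18,0,0,-1.85],[41.2,2.1,18,0,0,-1.85],[41.2,2.1,18,0,0,-1.85],[41.2,2.1,18,0,0,-1.85],[41.2,2.1,18,0,0,-1.85],[41.2,2.1,18,0,0,-1.85],[41.2,2.1,18,0,0,-1.85],[41.2,2.1,18,0,0,-1.85],[41.2,2.1,18,0,0,-1.85],[41.2,2.1,18,0,0,-1.85],[41.2,2.1,18,0,0,-1.85],[41.2,2.1,18,0,0,-1.85]]])

```text
time: 11.47
ee_pos: [0.5936, 0.0542, 0.1738]
eef_rot: [-0.137, 0.991, 0.0, -0.001]
ft_force: [-0.0, 0.0, 0.4]
width: 0.0434
grip_force: 0.0
```

Run:
```python
from h import *
s=r.read_state();print(s['ee_pos'],s['joint_positions'].round(2))
print(rel([.595,.053,.004],down(np.radians(106.2))))
shot('wrist','w3.png')
```

```text
[0.59363175 0.05418661 0.1737704 ] [-0.71  0.34  0.67  1.64 -0.22  1.24  1.86]
[-1.2400e-01 -1.5700e-01  1.6977e+01  0.0000e+00 -1.0000e-03 -7.0000e-03]
```

View pics/w3.png

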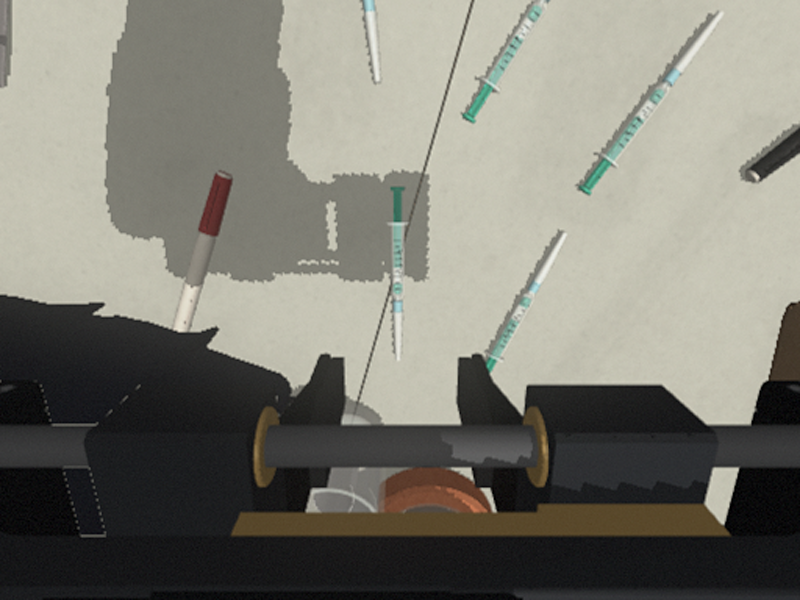

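Run:
```python
from h import *
P=[('B',(398,187),(397,360)),('A',(489,368),(563,232)),('C',(585,190),(720,13))]
for n,a,b in P:
    p,q=pix2w('wrist',*a,.005),pix2w('wrist',*b,.005);d=q-p;print(n,((p+q)/2).round(4),np.linalg.norm(d).round(3),np.degrees(np.arctan2(d[1],d[0])).round(1))
```

```text
B [0.5993 0.0531 0.005 ] 0.131 15.3
A [0.5919 0.1495 0.005 ] 0.116 172.1
C [0.4413 0.1809 0.005 ] 0.129 162.2
```

Emit:
carry_out(steps=[[[-0.5,-0.1,4,0,0,0],[-0.5,-0.1,8,0,0,0],[-0.5,-0.1,12,0,0,0],[-0.5,-0.1,14.5,0,0,0],[-0.5,-0.1,16,0,0,0],[-0.5,-0.1,16.9,0,0,0],[-0.5,-0.1,16.9,0,0,0]]])

```text
time: 12.1
ee_pos: [0.5982, 0.0545, 0.0039]
eef_rot: [-0.138, 0.99, -0.0, -0.001]
ft_force: [0.2, -0.4, 0.3]
width: 0.0433
grip_force: 0.0
```

Run:
```python
from h import *
s=r.read_state();p=s['ee_pos'];print(p)
T=R.from_euler('y',-25,degrees=True)  # about world y
# tool z = down -> want body leaning to -x: tool z tilted to +x
for a in(-25,25): print(a,(R.from_euler('y',a,degrees=True)*down(0)).as_matrix()[:,2].round(2))
G=R.from_euler('y',-25,degrees=True)*down(np.radians(-1.5))
for q in ([.48,0,.28],[.445,-.20,.28],[.445,-.354,.20],[.449,-.354,.135]): print(rel(q,G))
```

```text
[0.59824397 0.05445186 0.0039484 ]
-25 [ 0.42  0.   -0.91]
25 [-0.42  0.   -0.91]
[ 12.937  -2.011 -27.57   -0.313  -0.402   1.84 ]
[ 21.766 -20.295 -27.545  -0.313  -0.402   1.84 ]
[ 25.95  -35.109 -19.532  -0.313  -0.402   1.84 ]
[ 25.548 -35.218 -13.033  -0.313  -0.402   1.84 ]
```

Emit:
carry_out(steps=[[[0,0,0,0,0,0],[0,0,0,0,0,0],[0,0,0,0,0,0],[0,0,0,0,0,0],[0,0,0,0,0,0],[0,0,0,0,0,0],[0,0,-4,0,0,0],[0,0,-8,0,0,0]]], hand=1, squeeze=10)

```text
time: 12.77
ee_pos: [0.5976, 0.0545, 0.0847]
eef_rot: [-0.139, 0.99, -0.0, -0.002]
ft_force: [1.6, 0.4, 0.9]
width: 0.0091
grip_force: 10.0
```

Emit:
carry_out(steps=[[[13,-2,-19.5,-0.313,-0.402,1.84],[13,-2,-19.5,-0.313,-0.402,1.84],[13,-2,-19.5,-0.313,-0.402,1.84],[13,-2,-19.5,-0.313,-0.402,1.84],[13,-2,-19.5,-0.313,-0.402,1.84],[13,-2,-19.5,-0.313,-0.402,1.84],[21.5,-20,-19.5,-0.313,-0.402,1.84],[21.5,-20,-19.5,-0.313,-0.402,1.84],[21.5,-20,-19.5,-0.313,-0.402,1.84],[21.5,-20,-19.5,-0.313,-0.402,1.84],[21.5,-20,-19.5,-0.313,-0.402,1.84],[21.5,-20,-19.5,-0.313,-0.402,1.84],[24.5,-35.5,-13.5,-0.313,-0.402,1.84],[24.5,-35.5,-13.5,-0.313,-0.402,1.84],[24.5,-35.5,-13.5,-0.313,-0.402,1.84],[24.5,-35.5,-13.5,-0.313,-0.402,1.84],[24.5,-35.5,-13.5,-0.313,-0.402,1.84],[24.5,-35.5,-13.5,-0.313,-0.402,1.84]]])

```text
time: 14.27
ee_pos: [0.4605, -0.3572, 0.2201]
eef_rot: [0.7, 0.68, 0.155, 0.152]
ft_force: [1.2, -0.0, -0.6]
width: 0.0092
grip_force: 10.0
```

Run:
```python
from h import *
s=r.read_state();print(s['ee_pos'],s['width'],s['joint_positions'].round(2))
G=R.from_euler('y',-25,degrees=True)*down(np.radians(-1.5))
print(rel([.46,-.354,.15],G)); shot('wrist','w4.png')
```

```text
[ 0.46047428 -0.35715773  0.22006144] 0.009156104863530256 [-0.62 -0.15  1.33  1.94 -0.18  0.91  0.79]
[ 2.410e-01 -3.025e+00  6.323e+00  2.000e-03  2.000e-03 -3.000e-03]
```

View pics/w4.png

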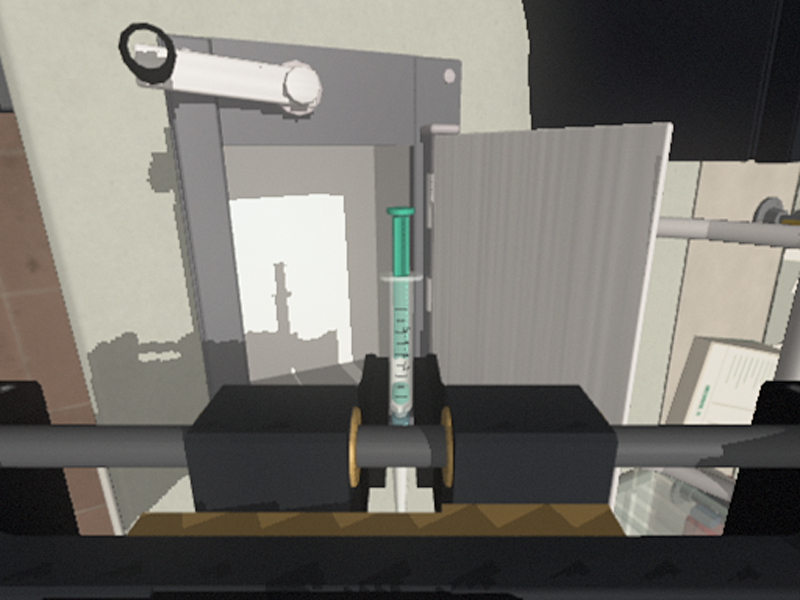

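Emit:
carry_out(steps=[[[0.2,-1.5,3,0,0,0],[0.2,-3,6.3,0,0,0],[0.2,-3,6.3,0,0,0],[0.2,-3,6.3,0,0,0]]])

```text
time: 14.65
ee_pos: [0.4596, -0.3487, 0.1463]
eef_rot: [0.699, 0.682, 0.155, 0.148]
ft_force: [-0.4, 0.8, -0.3]
width: 0.0093
grip_force: 10.0
```

Run:
```python
from h import *
s=r.read_state();print(s['ee_pos'],s['joint_positions'].round(2))
for g in greens(): print(g)
a=180-189
Y=down(np.radians(90-8.5))
for q in ([.46,-.354,.24],[.46,-.2,.26],[.5,.0,.24],[.597,.146,.13]): print(rel(q,Y))
```

```text
[ 0.45964655 -0.34874756  0.14628762] [-0.42  0.17  1.27  2.04 -0.65  0.86  1.19]
(array([310.15625, 229.6875 ]), np.int32(34), array([0.65 , 0.141]))
(array([296.74831081, 318.53885135]), np.int32(37), array([0.491, 0.164]))
(array([581.25  , 314.0625]), np.int32(33), array([ 0.484, -0.33 ]))
(array([349.83552632, 330.46875   ]), np.int32(38), array([0.467, 0.072]))
(array([416.38513514, 389.23141892]), np.int32(37), array([ 0.362, -0.04 ]))
[-0.272  3.852 -8.288  0.365  0.302 -1.423]
[ 15.15    4.297 -10.056   0.365   0.302  -1.423]
[35.204  6.571 -6.499  0.365  0.302 -1.423]
[49.864 10.375  7.604  0.365  0.302 -1.423]
```

Emit:
carry_out(steps=[[[0,0,0,0,0,0],[0,0,0,0,0,0],[0,0,0,0,0,0],[-0.3,3.8,-8.3,0,0,0],[-0.3,3.8,-8.3,0,0,0],[15,4.3,-10,0.1,0.08,-0.4],[15,4.3,-10,0.2,0.16,-0.8],[15,4.3,-10,0.365,0.302,-1.423],[15,4.3,-10,0.365,0.302,-1.423],[35,6.6,-6.5,0.365,0.302,-1.423],[35,6.6,-6.5,0.365,0.302,-1.423],[35,6.6,-6.5,0.365,0.302,-1.423],[35,6.6,-6.5,0.365,0.302,-1.423],[35,6.6,-6.5,0.365,0.302,-1.423],[49.8,10.4,7.6,0.365,0.302,-1.423],[49.8,10.4,7.6,0.365,0.302,-1.423],[49.8,10.4,7.6,0.365,0.302,-1.423],[49.8,10.4,7.6,0.365,0.302,-1.423],[49.8,10.4,7.6,0.365,0.302,-1.423],[49.8,10.4,7.6,0.365,0.302,-1.423]]], hand=0)

```text
time: 16.37
ee_pos: [0.5982, 0.1524, 0.1272]
eef_rot: [0.069, 0.998, -0.002, 0.001]
ft_force: [-1.9, 0.5, -0.1]
width: 0.0435
grip_force: 0.0
```

Run:
```python
from h import *
s=r.read_state();print(s['ee_pos'],s['joint_positions'].round(2))
print(rel([.599,.147,.004],down(np.radians(90-8.5))))
for g in greens(): print(g)
```

```text
[0.5982284  0.15241347 0.12715379] [-0.82  0.43  0.63  1.63 -0.27  1.17  1.31]
[-1.3200e-01 -4.7900e-01  1.2318e+01 -4.0000e-03  2.0000e-03  1.0000e-02]
(array([296.24255952, 318.5639881 ]), np.int32(42), array([0.49 , 0.165]))
(array([349.83552632, 330.46875   ]), np.int32(38), array([0.467, 0.072]))
(array([567.96875, 326.5625 ]), np.int32(24), array([ 0.463, -0.305]))
(array([416.32401316, 389.30921053]), np.int32(38), array([ 0.362, -0.04 ]))
```

Emit:
carry_out(steps=[[[-0.1,-0.3,4,0,0,0],[-0.1,-0.3,8,0,0,0],[-0.1,-0.3,10.5,0,0,0],[-0.1,-0.3,12,0,0,0],[-0.1,-0.3,12.4,0,0,0],[-0.1,-0.3,12.4,0,0,0]]])

```text
time: 16.92
ee_pos: [0.6, 0.1409, 0.0092]
eef_rot: [0.074, 0.997, -0.001, 0.003]
ft_force: [0.4, -0.7, 1.0]
width: 0.0437
grip_force: 0.0
```

Emit:
carry_out(steps=[[[0,0,0,0,0,0],[0,0,0,0,0,0],[0,0,0,0,0,0],[0,0,0,0,0,0],[0,0,0,0,0,0],[0,0,0,0,0,0],[0,0,-4,0,0,0],[0,0,-8,0,0,0]]], hand=1)

```text
time: 17.58
ee_pos: [0.5976, 0.1406, 0.0871]
eef_rot: [0.074, 0.997, -0.002, 0.0]
ft_force: [1.4, 1.3, 0.7]
width: 0.0024
grip_force: 0.0
```

Run:
```python
from h import *
s=r.read_state();print(s['ee_pos'],s['width'])
G=R.from_euler('y',-25,degrees=True)*down(np.radians(-1.5))
for q in ([.5,.05,.26],[.45,-.2,.26],[.458,-.352,.22],[.46,-.352,.15]): print(rel(q,G))
```

```text
[0.59759718 0.14057337 0.08709553] 0.0024376253066116923
[  8.296 -10.469 -17.257  -0.367  -0.302   1.425]
[  9.553 -35.933 -17.154  -0.367  -0.302   1.425]
[  6.524 -50.832 -13.088  -0.367  -0.302   1.425]
[  6.335 -50.774  -6.088  -0.367  -0.302   1.425]
```

Emit:
carry_out(steps=[[[7,0,-6,0,0,0],[7,0,-6,0,0,0],[7,0,-6,0,0,0],[7,0,-6,0,0,0],[7,0,-6,0,0,0]]], hand=0)

```text
time: 18.0
ee_pos: [0.53, 0.152, 0.1478]
eef_rot: [0.073, 0.997, -0.0, 0.003]
ft_force: [-0.6, 0.0, -0.7]
width: 0.0277
grip_force: 0.0
```

Run:
```python
from h import *
s=r.read_state();print(s['ee_pos'],s['width'])
for g in greens(): print(g)
shot('top','t5.png');shot('wrist','w5.png')
```

```text
[0.53001272 0.15201341 0.14778581] 0.027748164039973412
(array([313.4765625, 232.421875 ]), np.int32(48), array([0.645, 0.135]))
(array([349.79967949, 330.28846154]), np.int32(39), array([0.467, 0.073]))
(array([567.96875, 326.5625 ]), np.int32(24), array([ 0.463, -0.305]))
(array([416.25844595, 389.35810811]), np.int32(37), array([ 0.362, -0.039]))
```

View pics/t5.png

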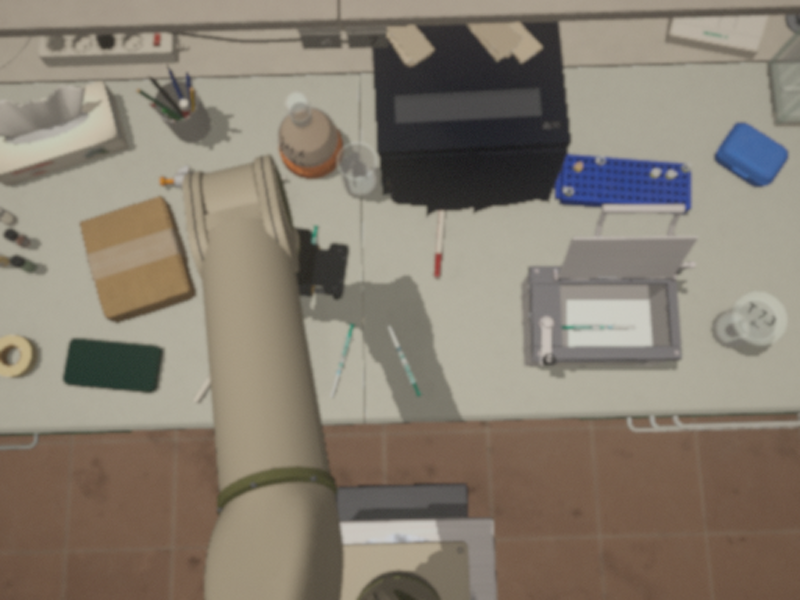

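Run:
```python
from h import *
p,q=pix2w('top',316.5,226,.005),pix2w('top',313.5,305,.005);d=p-q
print((p+q)/2,np.linalg.norm(d),np.degrees(np.arctan2(d[1],d[0])))
```

```text
[0.58581461 0.13287692 0.005     ] 0.14339677294816194 -2.310506387998514
```

View pics/w5.png

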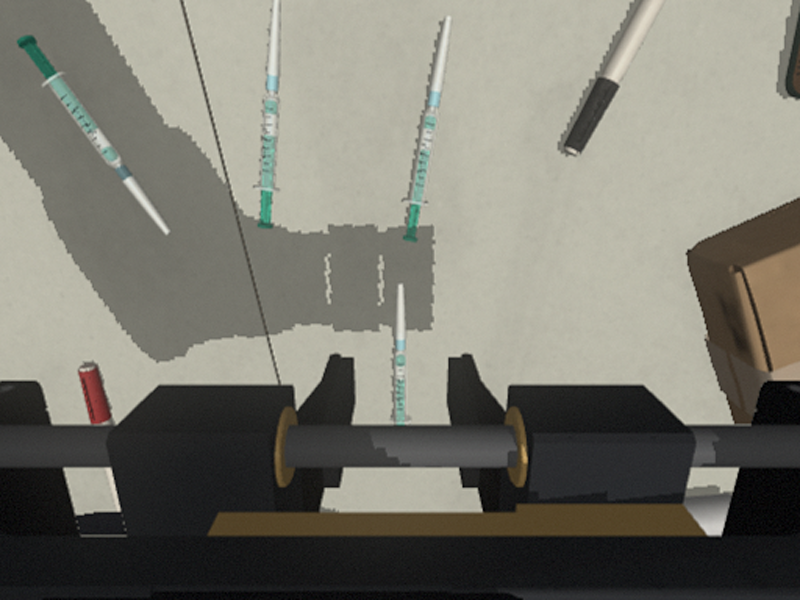

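Run:
```python
from h import *
p,q=pix2w('wrist',401,284,.005),pix2w('wrist',400,410,.005);d=(q-p)/np.linalg.norm(q-p);m=p+.0655*d;a=np.degrees(np.arctan2(d[1],d[0]));print(p,m,a)
Y=down(np.radians(90+a));print(r.read_state()['ee_pos'],rel([*m[:2],.004],Y))
for n,A,B in [('C',(411,239),(447,18)),('E',(25,40),(167,232))]:
    p,q=pix2w('wrist',*A,.005),pix2w('wrist',*B,.005);d=p-q;print(n,((p+q)/2).round(4),np.linalg.norm(d).round(3),np.degrees(np.arctan2(d[1],d[0])).round(1))
```

```text
[0.53231486 0.15053957 0.005     ] [0.59702568 0.14040251 0.005     ] -8.903117965202405
[0.53009995 0.15092008 0.14649375] [-6.7110e+00 -7.0000e-03  1.4279e+01 -3.0000e-03  4.0000e-03  7.0000e-03]
C [0.4414 0.1807 0.005 ] 0.129 -17.3
E [ 0.4148 -0.0197  0.005 ] 0.13 -158.2
```

Emit:
carry_out(steps=[[[-6.7,0,4,0,0,0],[-6.7,0,8,0,0,0],[-6.7,0,11,0,0,0],[-6.7,0,13,0,0,0],[-6.7,0,14.2,0,0,0],[-6.7,0,14.3,0,0,0],[-6.7,0,14.3,0,0,0],[-6.7,0,14.3,0,0,0]]])

```text
time: 18.82
ee_pos: [0.5971, 0.1411, 0.0052]
eef_rot: [0.074, 0.997, -0.001, 0.003]
ft_force: [-0.1, -0.5, 0.3]
width: 0.0433
grip_force: 0.0
```

Emit:
carry_out(steps=[[[0,0,0,0,0,0],[0,0,0,0,0,0],[0,0,0,0,0,0],[0,0,0,0,0,0],[0,0,0,0,0,0],[0,0,0,0,0,0],[0,0,0,0,0,0],[0,0,-4,0,0,0],[0,0,-8,0,0,0]]], hand=1)

```text
time: 19.57
ee_pos: [0.5946, 0.141, 0.084]
eef_rot: [0.074, 0.997, -0.002, 0.0]
ft_force: [1.5, 0.8, 0.7]
width: 0.0095
grip_force: 10.0
```

Run:
```python
from h import *
s=r.read_state();print(s['ee_pos'],s['width'])
G=R.from_euler('y',-25,degrees=True)*down(np.radians(-1.5))
for q in ([.5,.05,.26],[.45,-.2,.26],[.458,-.352,.22],[.46,-.352,.15]): print(rel(q,G))
```

```text
[0.5945947  0.14103268 0.08398797] 0.009502875288343725
[  7.993 -10.472 -17.567  -0.367  -0.302   1.425]
[  9.252 -35.935 -17.463  -0.367  -0.302   1.425]
[  6.224 -50.834 -13.398  -0.367  -0.302   1.425]
[  6.034 -50.776  -6.398  -0.367  -0.302   1.425]
```

Got it. Transport and lower in one call.

Emit:
carry_out(steps=[[[8,-10.5,-17.5,-0.367,-0.302,1.425],[8,-10.5,-17.5,-0.367,-0.302,1.425],[8,-10.5,-17.5,-0.367,-0.302,1.425],[8,-10.5,-17.5,-0.367,-0.302,1.425],[8,-10.5,-17.5,-0.367,-0.302,1.425],[9.2,-36,-17.5,-0.367,-0.302,1.425],[9.2,-36,-17.5,-0.367,-0.302,1.425],[9.2,-36,-17.5,-0.367,-0.302,1.425],[9.2,-36,-17.5,-0.367,-0.302,1.425],[9.2,-36,-17.5,-0.367,-0.302,1.425],[9.2,-36,-17.5,-0.367,-0.302,1.425],[6.2,-50.8,-13.4,-0.367,-0.302,1.425],[6.2,-50.8,-13.4,-0.367,-0.302,1.425],[6.2,-50.8,-13.4,-0.367,-0.302,1.425],[6.2,-50.8,-13.4,-0.367,-0.302,1.425],[6.0,-50.8,-10,-0.367,-0.302,1.425],[6.0,-50.8,-6.4,-0.367,-0.302,1.425],[6.0,-50.8,-6.4,-0.367,-0.302,1.425],[6.0,-50.8,-6.4,-0.367,-0.302,1.425]]])

```text
time: 21.15
ee_pos: [0.4475, -0.3358, 0.1609]
eef_rot: [0.7, 0.679, 0.155, 0.157]
ft_force: [0.6, -0.5, 0.4]
width: 0.0095
grip_force: 10.0
```

Run:
```python
from h import *
s=r.read_state();print(s['ee_pos'],s['width'],s['joint_positions'].round(2))
for g in greens(): print(g)
Y=down(np.radians(90-17))
for q in ([.46,-.354,.24],[.46,-.2,.26],[.45,.0,.24],[.442,.180,.13]): print(rel(q,Y))
```

```text
[ 0.44751675 -0.33584573  0.16088177] 0.009492623329951709 [-0.81 -0.5   1.34  2.08  0.34  0.81  0.38]
(array([296.74831081, 318.53885135]), np.int32(37), array([0.491, 0.164]))
(array([349.83552632, 330.46875   ]), np.int32(38), array([0.467, 0.072]))
(array([567.96875, 326.5625 ]), np.int32(24), array([ 0.463, -0.305]))
(array([416.31944444, 389.27951389]), np.int32(36), array([ 0.362, -0.04 ]))
[-1.589  4.49  -6.466  0.384  0.289 -1.283]
[13.809  4.905 -8.438  0.384  0.289 -1.283]
[33.763  2.553 -7.286  0.384  0.289 -1.283]
[51.698 -3.454  2.087  0.384  0.289 -1.283]
```

Emit:
carry_out(steps=[[[0,-0.5,-1,0.1,0,0],[0,-0.5,-1,0.1,0,0],[0,-0.3,-0.5,0.1,0,0],[0,0,0,0.1,0,0]]])

```text
time: 21.53
ee_pos: [0.4419, -0.3311, 0.1675]
eef_rot: [0.707, 0.684, 0.121, 0.128]
ft_force: [-0.3, 0.4, -0.3]
width: 0.0096
grip_force: 10.0
```

Run:
```python
from h import *
s=r.read_state();print(s['ee_pos'],s['width'],s['joint_positions'].round(2),R.from_quat(s['eef_rot']).as_matrix()[:,2])
```

```text
[ 0.44192096 -0.33106441  0.16751925] 0.009609473788825101 [-0.87 -0.5   1.34  2.03  0.41  0.93  0.29] [ 0.34738797 -0.01559999 -0.93759172]
```

Run:
```python
from h import *
print(rel([.44,-.30,.30],down(-.03)))
```

```text
[ 3.0440e+00  4.3320e+00 -1.2536e+01  3.5500e-01  5.0000e-03 -3.0000e-03]
```

Emit:
carry_out(steps=[[[1,1.5,-4,0.1,0,0],[2,3,-8,0.1,0,0],[3,4.3,-12.5,0.35,0,0],[3,4.3,-12.5,0.35,0,0],[3,4.3,-12.5,0.35,0,0],[3,4.3,-12.5,0.35,0,0],[3,4.3,-12.5,0.35,0,0],[3,4.3,-12.5,0.35,0,0]]])

```text
time: 22.2
ee_pos: [0.4299, -0.2926, 0.3006]
eef_rot: [0.718, 0.696, 0.002, 0.007]
ft_force: [0.1, -0.8, -0.6]
width: 0.0095
grip_force: 10.0
```

Run:
```python
from h import *
s=r.read_state();print(s['ee_pos'],s['width'],s['joint_positions'].round(2))
for t in(0,10,15,20):
  G=R.from_euler('y',-t,degrees=True)*down(np.radians(-1.5)); print(t,rel([.45,-.352,.24],G),rel([.455,-.352,.16],G))
```

```text
[ 0.42987939 -0.29259442  0.30058618] 0.009451095769092184 [-1.2  -0.5   1.34  1.67  0.49  1.58  0.09]
0 [-5.830e+00  2.116e+00  6.130e+00  1.300e-02  7.000e-03 -5.000e-03] [-5.7550e+00  2.5110e+00  1.4136e+01  1.3000e-02  7.0000e-03 -5.0000e-03]
10 [-5.830e+00  2.116e+00  6.130e+00 -1.610e-01  1.200e-02 -4.000e-03] [-5.7550e+00  2.5110e+00  1.4136e+01 -1.6100e-01  1.2000e-02 -4.0000e-03]
15 [-5.830e+00  2.116e+00  6.130e+00 -2.490e-01  1.500e-02 -4.000e-03] [-5.7550e+00  2.5110e+00  1.4136e+01 -2.4900e-01  1.5000e-02 -4.0000e-03]
20 [-5.830e+00  2.116e+00  6.130e+00 -3.360e-01  1.700e-02 -3.000e-03] [-5.7550e+00  2.5110e+00  1.4136e+01 -3.3600e-01  1.7000e-02 -3.0000e-03]
```

Emit:
carry_out(steps=[[[20,4,0,0,0,-0.6],[20,4,0,0,0,-0.6],[20,4,0,0,0,-0.6],[20,4,0,0,0,-0.6],[20,4,0,0,0,-0.6],[20,4,0,0,0,-0.6],[20,4,0,0,0,-0.6],[20,4,0,0,0,-0.6]]])

```text
time: 22.87
ee_pos: [0.4759, -0.0952, 0.2993]
eef_rot: [0.481, 0.876, -0.002, 0.007]
ft_force: [0.3, -0.6, -1.1]
width: 0.0095
grip_force: 10.0
```

Run:
```python
from h import *
s=r.read_state();print(s['ee_pos'],s['width'],s['joint_positions'].round(2))
for q in([.45,-.22,.30],[.437,-.352,.24],[.437,-.352,.15]):print(rel(q,down(-.03)))
print(rel([.62,-.1,.3],down(.0)))
```

```text
[ 0.47586933 -0.09517621  0.29934845] 0.009514649187816554 [-1.44 -0.48  1.2   1.75  0.46  1.57  0.28]
[-9.147e+00 -8.880e+00  3.100e-02  7.000e-03  1.200e-02  5.960e-01]
[-1.9505e+01 -1.7079e+01  6.1480e+00  7.0000e-03  1.2000e-02  5.9600e-01]
[-1.9379e+01 -1.7110e+01  1.5147e+01  7.0000e-03  1.2000e-02  5.9600e-01]
[-8.1390e+00  1.1905e+01  8.9000e-02  7.0000e-03  1.3000e-02  5.6600e-01]
```

Run:
```python
from h import *
print(rel([.68,.05,.25],down(np.radians(45))),rel([.68,.05,.25],down(np.radians(0))))
```

```text
[ 1.3700e+00  2.4998e+01  5.0020e+00  2.0000e-03  1.4000e-02 -2.1900e-01] [1.3700e+00 2.4998e+01 5.0020e+00 7.0000e-03 1.3000e-02 5.6600e-01]
```

Run:
```python
from h import *
print(rel([.6,.2,.35],down(np.radians(18))))
```

```text
[ 1.8180e+01  2.6329e+01 -5.2280e+00  5.0000e-03  1.3000e-02  2.5200e-01]
```

Emit:
carry_out(steps=[[[18,26,-5,0,0,0.25],[18,26,-5,0,0,0.25],[18,26,-5,0,0,0.25],[18,26,-5,0,0,0.25],[18,26,-5,0,0,0.25],[18,26,-5,0,0,0.25],[18,26,-5,0,0,0.25],[18,26,-5,0,0,0.25],[18,26,-5,0,0,0.25],[18,26,-5,0,0,0.25]]])

```text
time: 23.7
ee_pos: [0.5144, 0.1634, 0.3569]
eef_rot: [0.586, 0.81, 0.014, 0.018]
ft_force: [-0.1, -0.2, -0.0]
width: 0.0093
grip_force: 10.0
```

Run:
```python
from h import *
s=r.read_state();print(s['ee_pos'],s['width'],s['joint_positions'].round(2))
```

```text
[0.51440654 0.16337769 0.35693394] 0.009330613994820153 [-2.16 -0.5   1.34  1.54  0.52  1.67 -0.46]
```

```bash
cat > kin.py <<'E'
import numpy as np, itertools
from scipy.optimize import least_squares
from scipy.spatial.transform import Rotation as R
D=[([-1.298,.332,-.065,1.46,.022,1.35,-.088],[.1821,.5975,.2218],[.1473,.9891,-.0007,0]),
([-.71,.34,.67,1.64,-.22,1.24,1.86],[.5936,.0542,.1738],[-.137,.991,0,-.001]),
([-.62,-.15,1.33,1.94,-.18,.91,.79],[.4605,-.3572,.2201],[.7,.68,.155,.152]),
([-.42,.17,1.27,2.04,-.65,.86,1.19],[.4596,-.3487,.1463],[.699,.682,.155,.148]),
([-.82,.43,.63,1.63,-.27,1.17,1.31],[.5982,.1524,.1272],[.069,.998,-.002,.001]),
([-.81,-.5,1.34,2.08,.34,.81,.38],[.4475,-.3358,.1609],[.7,.679,.155,.157]),
([-1.2,-.5,1.34,1.67,.49,1.58,.09],[.4299,-.2926,.3006],[.718,.696,.002,.007]),
([-1.44,-.48,1.2,1.75,.46,1.57,.28],[.4759,-.0952,.2993],[.481,.876,-.002,.007]),
([-2.16,-.5,1.34,1.54,.52,1.67,-.46],[.5144,.1634,.3569],[.586,.81,.014,.018])]
S=(-1,1,-1,1,-1,1,-1)
def fk(q,par,s=S):
    d1,d2,d3,d4,a1,a2,a3,yaw=par
    T=np.eye(3);p=np.zeros(3)
    T=R.from_euler('ZYZYZYZ',[s[i]*q[i] for i in range(7)])
    E=lambda k:R.from_euler('ZYZYZYZ'[:k],[s[i]*q[i] for i in range(k)])
    p=np.array([0,0,d1])+E(3).apply([a1,0,d2])+E(4).apply([-a1+a2*0,0,0])+E(5).apply([a2,0,d3])+E(7).apply([0,0,d4])+E(6).apply([a3,0,0])
    return p,T*R.from_euler('z',yaw)
def res(par,s,w=.3):
    o=[]
    for q,p,h in D:
        P,T=fk(q,par,s); o+=list(P-p)+list(w*(R.from_quat(h).inv()*T).as_rotvec())
    return np.array(o)
if __name__=='__main__':
    for t in itertools.product((1,-1),repeat=3):
      s=(-1,1,t[0],1,t[1],1,t[2])
      for y in(0,1.57,3.14,-1.57):
        f=least_squares(res,[.3,.35,.35,.3,0,0,0,y],args=(s,)); 
        if f.cost<.05: print(s,f.x.round(3),f.cost.round(5),np.abs(f.fun).max().round(3))
E
python3 kin.py
```

```text
Traceback (most recent call last):
  File "kin.py", line 30, in <module>
    f=least_squares(res,[.3,.35,.35,.3,0,0,0,y],args=(s,));
  File "kin.py", line 24, in res
    P,T=fk(q,par,s); o+=list(P-p)+list(w*(R.from_quat(h).inv()*T).as_rotvec())
        ~~^^^^^^^^^
  File "kin.py", line 17, in fk
    T=R.from_euler('ZYZYZYZ',[s[i]*q[i] for i in range(7)])
  File "scipy/spatial/transform/_rotation.pyx", line 1413, in scipy.spatial.transform._rotation.Rotation.from_euler
ValueError: Expected axis specification to be a non-empty string of upto 3 characters, got ZYZYZYZ
```

```bash
python3 - <<'E'
t=open('kin.py').read()
i=t.index("    T=np.eye(3)");j=t.index("    p=np.array([0,0,d1])")
t=t[:i]+"""    Es=[R.identity()]
    for i in range(7): Es.append(Es[-1]*R.from_rotvec(np.array([0,0,s[i]*q[i]]) if i%2==0 else np.array([0,s[i]*q[i],0])))
    E=lambda k:Es[k]
    T=Es[7]
"""+t[j:]
open('kin.py','w').write(t)
E
python3 kin.py
```

```text
(-1, 1, -1, 1, -1, 1, -1) [ 1.730e-01  4.110e-01  4.460e-01  2.850e-01  4.700e-02 -1.000e-03
 -1.200e-02  1.572e+00] 0.00459 0.048
(-1, 1, -1, 1, -1, 1, -1) [ 1.730e-01  4.110e-01  4.460e-01  2.850e-01  4.700e-02 -1.000e-03
 -1.200e-02  1.572e+00] 0.00459 0.048
(-1, 1, -1, 1, -1, 1, -1) [ 1.730e-01  4.110e-01  4.460e-01  2.850e-01  4.700e-02 -1.000e-03
 -1.200e-02  1.572e+00] 0.00459 0.048
(-1, 1, -1, 1, -1, 1, -1) [ 1.730e-01  4.110e-01  4.460e-01  2.850e-01  4.700e-02 -1.000e-03
 -1.200e-02 -4.711e+00] 0.00459 0.048
```

```bash
python3 - <<'E'
t=open('kin.py').read()
t=t.replace("d1,d2,d3,d4,a1,a2,a3,yaw=par","d1,d2,d3,d4,a1,a2,a3,yaw,b1,b2,b3,a0,a4=par").replace("E(3).apply([a1,0,d2])","E(1).apply([a0,0,0])+E(2).apply([0,b1,0])+E(3).apply([a1,0,d2])").replace("[-a1+a2*0,0,0]","[a4,b2,0]").replace("[a3,0,0]","[a3,b3,0]")
t=t.replace("for t in itertools.product((1,-1),repeat=3)","for t in [(-1,-1,-1)]").replace("for y in(0,1.57,3.14,-1.57)","for y in (1.57,)").replace("0,0,0,y]","0,0,0,y,0,0,0,0,0]").replace(",args=(s,))",",args=(s,))\n        print(f.fun.reshape(-1,6).round(3)); np.save('par.npy',f.x)")
open('kin.py','w').write(t)
E
python3 kin.py
```

```text
[[ 0.001 -0.    -0.001 -0.001 -0.     0.   ]
 [-0.001 -0.     0.     0.    -0.    -0.003]
 [-0.001 -0.003  0.001 -0.001 -0.     0.   ]
 [-0.001  0.001 -0.001  0.002  0.002 -0.001]
 [-0.001  0.003  0.001 -0.001  0.001 -0.001]
 [ 0.001  0.001 -0.001 -0.001  0.001 -0.   ]
 [ 0.001  0.003  0.     0.     0.     0.   ]
 [-0.    -0.003  0.     0.    -0.001  0.003]
 [ 0.     0.    -0.    -0.001  0.001  0.002]]
(-1, 1, -1, 1, -1, 1, -1) [ 0.255  0.448  0.486  0.348  0.014 -0.004  0.01   1.572 -0.022 -0.027
  0.002  0.     0.003] 4e-05 0.003
```

```bash
cat > sim.py <<'E'
from kin import *
par=np.load('par.npy');LO=np.array([-2.6,-.5,-1.47,.16,-1.27,.06,-2.6]);HI=np.array([2.6,2.12,1.34,2.42,4.41,2.06,2.6])
def err(q,p,T): P,C=fk(q,par); return np.r_[p-P,(T*C.inv()).as_rotvec()]
def jac(q):
    P,C=fk(q,par);J=np.zeros((6,7))
    for i in range(7):
        d=q.copy();d[i]+=1e-5;P2,C2=fk(d,par);J[:3,i]=(P2-P)/1e-5;J[3:,i]=(C2*C.inv()).as_rotvec()/1e-5
    return J
def go(q,p,T,n):
    q=np.array(q,float)
    for _ in range(n):
        P,C=fk(q,par);dp=np.array(p)-P;dr=(T*C.inv()).as_rotvec()
        tp=P+dp*min(1,.0417/max(1e-9,np.linalg.norm(dp)));a=np.linalg.norm(dr);tr=R.from_rotvec(dr*min(1,.125/max(a,1e-9)))*C
        for k in range(4):
            e=err(q,tp,tr);J=jac(q);q=np.clip(q+J.T@np.linalg.solve(J@J.T+1e-4*np.eye(6),e),LO,HI)
    return q
def down(yaw):
    y=np.array([np.cos(yaw),np.sin(yaw),0]);z=np.array([0,0,-1.]);return R.from_matrix(np.c_[np.cross(y,z),y,z])
G=lambda t,y=-.026:R.from_euler('y',-t,degrees=True)*down(y)
E
python3 - <<'E'
from sim import *
q=D[1][0];q=go(q,[.598,.054,.004],down(1.853),6);q=go(q,[.598,.054,.085],down(1.853),3)
q=go(q,[.48,0,.28],G(25),6);q=go(q,[.445,-.2,.28],G(25),6);q=go(q,[.46,-.357,.22],G(25),6);print('D2',q.round(2))
q=go(q,[.46,-.352,.15],G(25),4);print('D3',q.round(2))
q=go(D[6][0],[.476,-.095,.299],R.from_quat(D[7][2]),8);print('D7',q.round(2))
# from the beginning
q=go(D[0][0],[.45,.3,.35],down(.87),10);q=go(q,[.47,-.1,.35],down(0),10);q=go(q,[.42,-.318,.37],down(0),8);print('knob',q.round(2))
E
```

```text
D2 [-0.68 -0.2   1.34  1.94 -0.1   0.91  0.73]
D3 [-0.51  0.16  1.34  2.04 -0.64  0.85  1.16]
D7 [-1.45 -0.48  1.2   1.75  0.46  1.57  0.28]
knob [-0.31  0.07  0.94  1.5  -0.06  1.6   0.63]
```

```bash
cat > search.py <<'E'
from sim import *
rng=np.random.default_rng(0)
from multiprocessing import Pool
q0=np.array([-2.16,-.5,1.34,1.54,.52,1.67,-.46])
def run(ws):
    q=q0
    for w in ws: q=go(q,w[:3],R.from_rotvec([w[4],w[5],0])*down(w[3]),10)
    q=go(q,[.46,-.1,.3],down(0),16)
    e=np.linalg.norm(err(q,[.46,-.1,.3],down(0)))
    return abs(q[2]-.2)+max(0,.1-q[1])+5*e,q
def trial(seed):
    g=np.random.default_rng(seed);n=3
    ws=np.c_[g.uniform(.4,.55,n),g.uniform(-.15,.35,n),g.uniform(.32,.45,n),g.uniform(-.8,1.6,n),g.uniform(-.7,.7,(n,2))].round(2)
    return run(ws)+(ws,)
if __name__=='__main__':
    with Pool() as p: out=p.map(trial,range(400))
    out.sort(key=lambda o:o[0])
    for o in out[:3]: print(round(o[0],3),o[1].round(2),'\n',o[2])
E
time timeout 500 python3 search.py; nproc
```

```text
0.18 [-0.12 -0.06  0.22  1.74  0.01  1.46  0.1 ] 
 [[ 0.5  -0.08  0.44  1.31  0.31 -0.52]
 [ 0.49 -0.11  0.4   1.09  0.15 -0.6 ]
 [ 0.48  0.34  0.4   0.87  0.62 -0.56]]
0.211 [-0.03 -0.05  0.14  1.74  0.01  1.46  0.11] 
 [[ 0.51 -0.12  0.38  0.95  0.19 -0.64]
 [ 0.5   0.2   0.36 -0.53 -0.63 -0.25]
 [ 0.54  0.31  0.4  -0.54 -0.4   0.39]]
0.35 [-0.29 -0.07  0.38  1.75  0.03  1.46  0.1 ] 
 [[ 0.45 -0.09  0.4   1.52  0.5  -0.68]
 [ 0.53  0.13  0.39  0.17 -0.64 -0.17]
 [ 0.51  0.29  0.37 -0.43  0.33  0.09]]
4
real	0m37.437s
user	2m26.021s
sys	0m0.140s
```

```bash
cat > wp.py <<'E'
from h import *
W=[[.5,-.08,.44,1.31,.31,-.52],[.49,-.11,.4,1.09,.15,-.6],[.48,.34,.4,.87,.62,-.56],[.46,-.1,.3,0,0,0]]
for w in W: print(rel(w[:3],R.from_rotvec([w[4],w[5],0])*down(w[3])))
s=r.read_state();print(s['joint_positions'].round(2),s['width'])
E
python3 wp.py
```

```text
[-22.779  -8.594  -8.406  -0.572  -0.139  -0.958]
[-25.266 -10.658  -4.462  -0.531  -0.252  -0.748]
[17.798  2.439 -4.431 -0.781  0.226 -0.508]
[-2.3252e+01 -1.3637e+01  5.3900e+00  4.6000e-02  6.0000e-03  3.1700e-01]
[-2.16 -0.5   1.34  1.54  0.52  1.67 -0.46] 0.009330613994820153
```

Emit:
carry_out(steps=[[[-22.8,-8.6,-8.4,-0.572,-0.139,-0.958],[-22.8,-8.6,-8.4,-0.572,-0.139,-0.958],[-22.8,-8.6,-8.4,-0.572,-0.139,-0.958],[-22.8,-8.6,-8.4,-0.572,-0.139,-0.958],[-22.8,-8.6,-8.4,-0.572,-0.139,-0.958],[-22.8,-8.6,-8.4,-0.572,-0.139,-0.958],[-22.8,-8.6,-8.4,-0.572,-0.139,-0.958],[-22.8,-8.6,-8.4,-0.572,-0.139,-0.958],[-22.8,-8.6,-8.4,-0.572,-0.139,-0.958],[-22.8,-8.6,-8.4,-0.572,-0.139,-0.958],[-25.3,-10.7,-4.5,-0.531,-0.252,-0.748],[-25.3,-10.7,-4.5,-0.531,-0.252,-0.748],[-25.3,-10.7,-4.5,-0.531,-0.252,-0.748],[-25.3,-10.7,-4.5,-0.531,-0.252,-0.748]]])

```text
time: 24.87
ee_pos: [0.4893, -0.1119, 0.4019]
eef_rot: [0.229, 0.925, 0.142, 0.268]
ft_force: [-0.4, -0.0, 0.3]
width: 0.0094
grip_force: 10.0
```

```bash
python3 wp.py
```

```text
[-0.846  4.57  -2.066 -0.113  0.123 -0.172]
[ 0.128  0.116  0.217 -0.001 -0.002 -0.004]
[23.359 38.234  5.988 -0.358  0.265  0.35 ]
[ 7.184 -3.928  6.84   0.618  0.189  1.05 ]
[-0.36 -0.5   0.48  1.93  0.01  1.08  1.22] 0.009380312059572253
```

```bash
cat > cyc.py <<'E'
from sim import *
import sys
def show(n,q,p,T): print(n,q.round(2),np.linalg.norm(err(q,p,T)).round(3))
def drop(q):
    q=go(q,[.46,-.1,.3],down(0),14)
    q=go(q,[.44,-.25,.28],down(0),6);q=go(q,[.437,-.352,.16],down(-.03),8);show('drop',q,np.array([.437,-.352,.16]),down(-.03));return q
def pick(q,p,yaw):
    q=go(q,[.44,-.352,.26],down(-.03),3);q=go(q,[.45,-.1,.26],down(-.03),7);q=go(q,[*p,.13],down(yaw),18);q=go(q,[*p,.004],down(yaw),4);show('pick',q,np.array([*p,.004]),down(yaw))
    return go(q,[*p,.1],down(yaw),4)
E
python3 - <<'E'
from cyc import *
q=np.array([-.36,-.5,.48,1.93,.01,1.08,1.22]);
q=drop(q)
for p,a in [([.4415,.181],-17),([.417,.086],-15.4),([.413,-.02],21.5)]:
    q=pick(q,p,np.radians(90+a));q=drop(q)
E
```

```text
drop [ 0.17  0.24  0.49  1.74 -0.12  1.18  0.67] 0.0
pick [-0.43  0.26 -0.06  2.06  0.02  0.82  0.77] 0.0
drop [ 0.17  0.25  0.49  1.74 -0.12  1.18  0.67] 0.0
pick [-0.37  0.17  0.05  2.19 -0.01  0.78  1.  ] 0.0
drop [ 0.15  0.25  0.51  1.74 -0.13  1.18  0.67] 0.0
pick [-0.31  0.14  0.25  2.23 -0.05  0.78  1.93] 0.0
drop [ 0.11  0.25  0.56  1.75 -0.14  1.19  0.69] 0.0
```

Emit:
carry_out(steps=[[[7.2,-3.9,6.8,0.618,0.189,1.05],[7.2,-3.9,6.8,0.618,0.189,1.05],[7.2,-3.9,6.8,0.618,0.189,1.05],[7.2,-3.9,6.8,0.618,0.189,1.05],[7.2,-3.9,6.8,0.618,0.189,1.05],[7.2,-3.9,6.8,0.618,0.189,1.05],[7.2,-3.9,6.8,0.618,0.189,1.05],[7.2,-3.9,6.8,0.618,0.189,1.05],[7.2,-3.9,6.8,0.618,0.189,1.05],[7.2,-3.9,6.8,0.618,0.189,1.05],[7.2,-3.9,6.8,0.618,0.189,1.05],[7.2,-3.9,6.8,0.618,0.189,1.05],[7.2,-3.9,6.8,0.618,0.189,1.05],[7.2,-3.9,6.8,0.618,0.189,1.05]]])

```text
time: 26.03
ee_pos: [0.4596, -0.0972, 0.3009]
eef_rot: [0.705, 0.709, -0.0, -0.001]
ft_force: [-0.3, 0.4, 0.4]
width: 0.0096
grip_force: 10.0
```

Run:
```python
from h import *
s=r.read_state();print(s['ee_pos'],s['width'],s['joint_positions'].round(2))
for q in([.44,-.25,.28],[.437,-.352,.22],[.437,-.352,.155]):print(rel(q,down(-.03)))
```

```text
[ 0.4595751  -0.0972288   0.30093414] 0.00958843738022262 [-0.13 -0.06  0.23  1.73  0.01  1.46  0.11]
[-1.5267e+01 -2.0370e+00  2.0890e+00 -1.0000e-03 -0.0000e+00  3.5000e-02]
[-2.5468e+01 -2.3840e+00  8.0840e+00 -1.0000e-03 -0.0000e+00  3.5000e-02]
[-2.5472e+01 -2.3750e+00  1.4584e+01 -1.0000e-03 -0.0000e+00  3.5000e-02]
```

Emit:
carry_out(steps=[[[-15.2,-2,2,0,0,0.035],[-15.2,-2,2,0,0,0.035],[-15.2,-2,2,0,0,0.035],[-15.2,-2,2,0,0,0.035],[-25.4,-2.4,8,0,0,0.035],[-25.4,-2.4,8,0,0,0.035],[-25.4,-2.4,8,0,0,0.035],[-25.4,-2.4,12,0,0,0.035],[-25.4,-2.4,14.5,0,0,0.035],[-25.4,-2.4,14.5,0,0,0.035],[-25.4,-2.4,14.5,0,0,0.035]]])

```text
time: 26.95
ee_pos: [0.4362, -0.3502, 0.1558]
eef_rot: [0.717, 0.697, -0.001, -0.002]
ft_force: [0.1, -0.2, 0.6]
width: 0.0098
grip_force: 10.0
```

Run:
```python
from h import *
s=r.read_state();print(s['ee_pos'],s['width'],s['joint_positions'].round(2))
for g in greens(): print(g)
Y=down(np.radians(90-17))
for q in ([.44,-.352,.26],[.45,-.1,.26],[.4415,.181,.13]): print(rel(q,Y))
shot('wrist','w6.png')
```

```text
[ 0.43620489 -0.35018205  0.15583746] 0.009805637855729897 [ 0.17  0.25  0.5   1.75 -0.13  1.18  0.67]
(array([296.74831081, 318.53885135]), np.int32(37), array([0.491, 0.164]))
(array([349.83552632, 330.46875   ]), np.int32(38), array([0.467, 0.072]))
(array([567.96875, 326.5625 ]), np.int32(24), array([ 0.463, -0.305]))
(array([416.32401316, 389.30921053]), np.int32(38), array([ 0.362, -0.04 ]))
[-1.2200e-01  2.7200e-01 -1.0263e+01 -1.0000e-03 -1.0000e-03 -1.3040e+00]
[ 2.5096e+01  5.2700e-01 -1.0267e+01 -1.0000e-03 -1.0000e-03 -1.3040e+00]
[ 5.3161e+01 -1.1350e+00  2.7310e+00 -1.0000e-03 -1.0000e-03 -1.3040e+00]
```

View pics/w6.png

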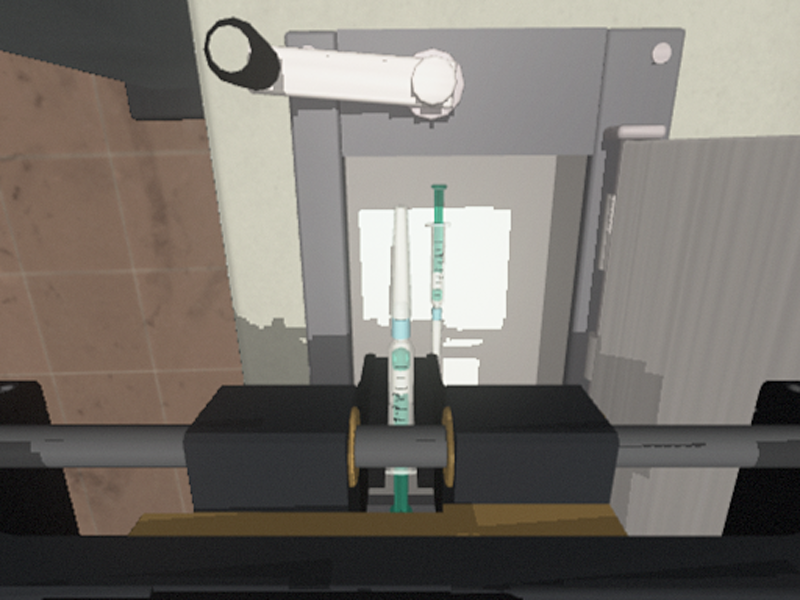

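Emit:
carry_out(steps=[[[0,0,0,0,0,0],[0,0,0,0,0,0],[0,0,0,0,0,0],[-0.1,0.3,-10.3,0,0,0],[-0.1,0.3,-10.3,0,0,0],[-0.1,0.3,-10.3,0,0,0],[25,0.5,-10.3,0,0,-1.304],[25,0.5,-10.3,0,0,-1.304],[25,0.5,-10.3,0,0,-1.304],[25,0.5,-10.3,0,0,-1.304],[25,0.5,-10.3,0,0,-1.304],[25,0.5,-10.3,0,0,-1.304],[53.1,-1.1,2.7,0,0,-1.304],[53.1,-1.1,2.7,0,0,-1.304],[53.1,-1.1,2.7,0,0,-1.304],[53.1,-1.1,2.7,0,0,-1.304],[53.1,-1.1,2.7,0,0,-1.304],[53.1,-1.1,2.7,0,0,-1.304],[53.1,-1.1,2.7,0,0,-1.304],[53.1,-1.1,2.7,0,0,-1.304]]], hand=0)

```text
time: 28.72
ee_pos: [0.4402, 0.1851, 0.1276]
eef_rot: [0.146, 0.989, 0.0, -0.002]
ft_force: [-0.7, -0.6, -1.0]
width: 0.0434
grip_force: 0.0
```

Run:
```python
from h import *
s=r.read_state();print(s['ee_pos'],s['width'],s['joint_positions'].round(2))
print(rel([.4415,.181,.0035],down(np.radians(90-17))))
for g in greens(): print(g)
```

```text
[0.44023502 0.18512344 0.12762465] 0.043428936966473625 [-0.43  0.1  -0.06  1.95  0.    1.1   0.78]
[-2.9500e-01 -3.6100e-01  1.2411e+01  0.0000e+00 -4.0000e-03  4.0000e-03]
(array([308.01282051, 299.43910256]), np.int32(39), array([0.524, 0.145]))
(array([350.04595588, 329.87132353]), np.int32(34), array([0.468, 0.072]))
(array([567.96875, 326.5625 ]), np.int32(24), array([ 0.463, -0.305]))
(array([627.00892857, 343.30357143]), np.int32(35), array([ 0.431, -0.404]))
(array([416.25844595, 389.35810811]), np.int32(37), array([ 0.362, -0.039]))
```

Emit:
carry_out(steps=[[[-8,0,-5,0,0,0],[-8,0,-5,0,0,0],[-8,0,-5,0,0,0],[-8,0,-5,0,0,0],[-8,0,-5,0,0,0]]])

```text
time: 29.18
ee_pos: [0.5186, 0.1568, 0.1789]
eef_rot: [0.148, 0.989, 0.0, -0.001]
ft_force: [0.2, -0.2, -0.5]
width: 0.0434
grip_force: 0.0
```

Run:
```python
from h import *
s=r.read_state();print(s['ee_pos'],s['joint_positions'].round(2))
shot('wrist','w7.png')
for g in greens(): print(g)
```

```text
[0.51864221 0.15676057 0.17891744] [-0.38  0.18 -0.    1.74 -0.    1.22  0.9 ]
(array([349.79967949, 330.28846154]), np.int32(39), array([0.467, 0.073]))
(array([567.96875, 326.5625 ]), np.int32(24), array([ 0.463, -0.305]))
(array([627.63671875, 343.26171875]), np.int32(32), array([ 0.431, -0.405]))
(array([416.22596154, 389.30288462]), np.int32(39), array([ 0.362, -0.039]))
```

View pics/w7.png

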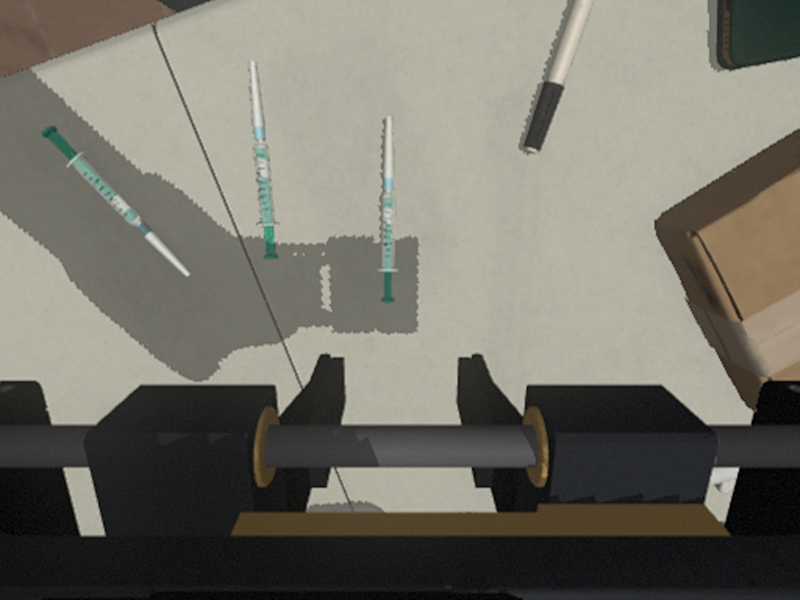

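Run:
```python
from h import *
for n,A,B in [('C',(388,301),(389,118)),('D',(271,258),(253,62)),('E',(47,131),(188,274))]:
    p,q=pix2w('wrist',*A,.005),pix2w('wrist',*B,.005);d=p-q;m=(p+q)/2;a=np.degrees(np.arctan2(d[1],d[0]))
    if n=='E': a+=180
    print(n,m.round(4),np.linalg.norm(d).round(3),a.round(1),rel([*m[:2],.0035],down(np.radians(90+a))))
```

```text
C [0.4751 0.161  0.005 ] 0.129 -17.7 [ 4.0690e+00 -8.5700e-01  1.7483e+01 -1.0000e-03 -4.0000e-03  1.3000e-02]
D [0.4177 0.0876 0.005 ] 0.13 -16.5 [ 7.4180e+00 -9.5540e+00  1.7506e+01 -1.0000e-03 -4.0000e-03 -8.0000e-03]
E [ 0.4136 -0.019   0.005 ] 0.129 22.5 [ 4.6930e+00 -1.9877e+01  1.7504e+01  0.0000e+00 -4.0000e-03 -6.8900e-01]
```

Emit:
carry_out(steps=[[[4.1,-0.85,4,0,0,0],[4.1,-0.85,8,0,0,0],[4.1,-0.85,12,0,0,0],[4.1,-0.85,15,0,0,0],[4.1,-0.85,17,0,0,0],[4.1,-0.85,17.5,0,0,0],[4.1,-0.85,17.5,0,0,0],[4.1,-0.85,17.5,0,0,0]]])

```text
time: 29.95
ee_pos: [0.4755, 0.1613, 0.004]
eef_rot: [0.148, 0.989, -0.0, -0.002]
ft_force: [0.2, 0.1, 1.4]
width: 0.0434
grip_force: 0.0
```

Emit:
carry_out(steps=[[[0,0,0,0,0,0],[0,0,0,0,0,0],[0,0,0,0,0,0],[0,0,0,0,0,0],[0,0,0,0,0,0],[0,0,0,0,0,0],[0,0,0,0,0,0],[0,0,-4,0,0,0],[0,0,-10,0,0,0],[0,0,-10,0,0,0]]], hand=1)

```text
time: 30.78
ee_pos: [0.4782, 0.1615, 0.1082]
eef_rot: [0.148, 0.989, 0.001, 0.0]
ft_force: [1.5, 0.2, -0.0]
width: 0.0095
grip_force: 10.0
```

Run:
```python
from h import *
s=r.read_state();print(s['ee_pos'],s['width'])
for q in([.46,-.1,.28],[.44,-.25,.26],[.437,-.352,.22],[.437,-.352,.155]):print(rel(q,down(-.03)))
```

```text
[0.47817376 0.16150643 0.10823981] 0.009471084478834248
[-5.9310e+00 -2.5493e+01 -1.7237e+01  2.0000e-03 -1.0000e-03  1.3030e+00]
[-8.4130e+00 -4.0425e+01 -1.5273e+01  2.0000e-03 -1.0000e-03  1.3030e+00]
[-1.1114e+01 -5.0275e+01 -1.1297e+01  2.0000e-03 -1.0000e-03  1.3030e+00]
[-1.1112e+01 -5.0291e+01 -4.7970e+00  2.0000e-03 -1.0000e-03  1.3030e+00]
```

Emit:
carry_out(steps=[[[-5.9,-25.5,-17.2,0,0,1.303],[-5.9,-25.5,-17.2,0,0,1.303],[-5.9,-25.5,-17.2,0,0,1.303],[-5.9,-25.5,-17.2,0,0,1.303],[-5.9,-25.5,-17.2,0,0,1.303],[-5.9,-25.5,-17.2,0,0,1.303],[-5.9,-25.5,-17.2,0,0,1.303],[-5.9,-25.5,-17.2,0,0,1.303],[-8.4,-40.4,-15.3,0,0,1.303],[-8.4,-40.4,-15.3,0,0,1.303],[-8.4,-40.4,-15.3,0,0,1.303],[-8.4,-40.4,-15.3,0,0,1.303],[-11.1,-50.3,-11.3,0,0,1.303],[-11.1,-50.3,-11.3,0,0,1.303],[-11.1,-50.3,-11.3,0,0,1.303],[-11.1,-50.3,-8,0,0,1.303],[-11.1,-50.3,-4.8,0,0,1.303],[-11.1,-50.3,-4.8,0,0,1.303],[-11.1,-50.3,-4.8,0,0,1.303],[-11.1,-50.3,-4.8,0,0,1.303]]])

```text
time: 32.45
ee_pos: [0.4362, -0.3528, 0.1535]
eef_rot: [0.717, 0.697, -0.001, -0.0]
ft_force: [0.2, 0.5, 0.5]
width: 0.0097
grip_force: 10.0
```

Run:
```python
from h import *
s=r.read_state();print(s['ee_pos'],s['width'],s['joint_positions'].round(2))
for g in greens(): print(g)
Y=down(np.radians(90-16))
for q in ([.44,-.352,.26],[.45,-.1,.26],[.4177,.087,.13]): print(rel(q,Y))
```

```text
[ 0.43623868 -0.35283494  0.15349424] 0.009687551118056114 [ 0.17  0.25  0.5   1.75 -0.13  1.17  0.68]
(array([349.83552632, 330.46875   ]), np.int32(38), array([0.467, 0.072]))
(array([567.96875, 326.5625 ]), np.int32(24), array([ 0.463, -0.305]))
(array([416.31944444, 389.27951389]), np.int32(36), array([ 0.362, -0.04 ]))
[ 9.9000e-02  3.3300e-01 -1.0606e+01 -1.0000e-03  0.0000e+00 -1.3200e+00]
[ 2.5317e+01  6.0300e-01 -1.0628e+01 -1.0000e-03  0.0000e+00 -1.3200e+00]
[ 4.3927e+01 -3.1590e+00  2.3590e+00 -1.0000e-03  0.0000e+00 -1.3200e+00]
```

Emit:
carry_out(steps=[[[0,0,0,0,0,0],[0,0,0,0,0,0],[0,0,0,0,0,0],[0,0.3,-10.5,0,0,0],[0,0.3,-10.5,0,0,0],[0,0.3,-10.5,0,0,0],[25.3,0.6,-10.5,0,0,-1.32],[25.3,0.6,-10.5,0,0,-1.32],[25.3,0.6,-10.5,0,0,-1.32],[25.3,0.6,-10.5,0,0,-1.32],[25.3,0.6,-10.5,0,0,-1.32],[25.3,0.6,-10.5,0,0,-1.32],[43.9,-3.2,2.3,0,0,-1.32],[43.9,-3.2,2.3,0,0,-1.32],[43.9,-3.2,2.3,0,0,-1.32],[43.9,-3.2,2.3,0,0,-1.32],[43.9,-3.2,2.3,0,0,-1.32],[43.9,-3.2,2.3,0,0,-1.32],[43.9,-3.2,2.3,0,0,-1.32],[43.9,-3.2,2.3,0,0,-1.32]]], hand=0)

```text
time: 34.17
ee_pos: [0.416, 0.0878, 0.1289]
eef_rot: [0.139, 0.99, -0.0, -0.002]
ft_force: [0.4, -0.9, -0.1]
width: 0.0436
grip_force: 0.0
```

Run:
```python
from h import *
s=r.read_state();print(s['ee_pos'],s['width'],s['joint_positions'].round(2))
print(rel([.4177,.087,.0035],down(np.radians(90-16))))
for g in greens(): print(g)
```

```text
[0.41601835 0.08777721 0.1288799 ] 0.04355699080649274 [-0.34 -0.03  0.03  2.08 -0.    1.1   0.98]
[-2.2900e-01 -1.5000e-02  1.2537e+01 -1.0000e-03 -4.0000e-03  1.0000e-03]
(array([567.96875, 326.5625 ]), np.int32(24), array([ 0.463, -0.305]))
(array([629.6875    , 341.30544355]), np.int32(62), array([ 0.435, -0.409]))
(array([416.22596154, 389.30288462]), np.int32(39), array([ 0.362, -0.039]))
```

Emit:
carry_out(steps=[[[-0.2,0,4,0,0,0],[-0.2,0,8,0,0,0],[-0.2,0,11,0,0,0],[-0.2,0,12.5,0,0,0],[-0.2,0,12.5,0,0,0],[-0.2,0,12.5,0,0,0],[-0.2,0,12.5,0,0,0]]])

```text
time: 34.8
ee_pos: [0.4191, 0.0862, 0.0052]
eef_rot: [0.14, 0.99, 0.0, -0.001]
ft_force: [0.4, -0.6, -0.5]
width: 0.0434
grip_force: 0.0
```

Emit:
carry_out(steps=[[[0,0,0,0,0,0],[0,0,0,0,0,0],[0,0,0,0,0,0],[0,0,0,0,0,0],[0,0,0,0,0,0],[0,0,0,0,0,0],[0,0,0,0,0,0],[0,0,-4,0,0,0],[0,0,-10,0,0,0],[0,0,-10,0,0,0]]], hand=1)

```text
time: 35.63
ee_pos: [0.4197, 0.087, 0.108]
eef_rot: [0.14, 0.99, 0.001, 0.0]
ft_force: [1.3, 0.4, 1.5]
width: 0.0095
grip_force: 10.0
```

Run:
```python
from h import *
s=r.read_state();print(s['ee_pos'],s['width'])
for q in([.46,-.1,.28],[.44,-.25,.26],[.437,-.352,.22],[.437,-.352,.155]):print(rel(q,down(-.03)))
```

```text
[0.41972533 0.08703619 0.10804754] 0.009523981843671817
[-9.0490e+00 -1.6828e+01 -1.7223e+01  2.0000e-03 -1.0000e-03  1.3200e+00]
[-1.1277e+01 -3.1800e+01 -1.5249e+01  2.0000e-03 -1.0000e-03  1.3200e+00]
[-1.3811e+01 -4.1691e+01 -1.1267e+01  2.0000e-03 -1.0000e-03  1.3200e+00]
[-1.3810e+01 -4.1703e+01 -4.7670e+00  2.0000e-03 -1.0000e-03  1.3200e+00]
```

Emit:
carry_out(steps=[[[-9,-16.8,-17.2,0,0,1.32],[-9,-16.8,-17.2,0,0,1.32],[-9,-16.8,-17.2,0,0,1.32],[-9,-16.8,-17.2,0,0,1.32],[-9,-16.8,-17.2,0,0,1.32],[-9,-16.8,-17.2,0,0,1.32],[-9,-16.8,-17.2,0,0,1.32],[-11.3,-31.8,-15.3,0,0,1.32],[-11.3,-31.8,-15.3,0,0,1.32],[-11.3,-31.8,-15.3,0,0,1.32],[-11.3,-31.8,-15.3,0,0,1.32],[-13.8,-41.7,-11.3,0,0,1.32],[-13.8,-41.7,-11.3,0,0,1.32],[-13.8,-41.7,-11.3,0,0,1.32],[-13.8,-41.7,-8,0,0,1.32],[-13.8,-41.7,-4.8,0,0,1.32],[-13.8,-41.7,-4.8,0,0,1.32],[-13.8,-41.7,-4.8,0,0,1.32],[-13.8,-41.7,-4.8,0,0,1.32]]])

```text
time: 37.22
ee_pos: [0.4364, -0.3525, 0.1534]
eef_rot: [0.717, 0.697, -0.001, -0.001]
ft_force: [-0.3, -1.3, 0.3]
width: 0.0095
grip_force: 10.0
```

Run:
```python
from h import *
s=r.read_state();print(s['ee_pos'],s['width'],s['joint_positions'].round(2))
for g in greens(): print(g)
Y=down(np.radians(90+22))
for q in ([.44,-.352,.26],[.45,-.1,.26],[.4136,-.0195,.13]): print(rel(q,Y))
```

```text
[ 0.43637663 -0.35248146  0.15343346] 0.009548553494220817 [ 0.18  0.25  0.49  1.75 -0.13  1.17  0.67]
(array([567.1875, 326.5625]), np.int32(27), array([ 0.463, -0.304]))
(array([416.32401316, 389.30921053]), np.int32(38), array([ 0.362, -0.04 ]))
[ 6.7000e-02  3.1800e-01 -1.0608e+01 -1.0000e-03 -0.0000e+00 -1.9840e+00]
[ 2.5285e+01  5.9100e-01 -1.0630e+01 -1.0000e-03 -0.0000e+00 -1.9840e+00]
[ 3.3238e+01 -3.2710e+00  2.3650e+00 -1.0000e-03 -0.0000e+00 -1.9840e+00]
```

Emit:
carry_out(steps=[[[0,0,0,0,0,0],[0,0,0,0,0,0],[0,0,0,0,0,0],[0,0.3,-10.5,0,0,0],[0,0.3,-10.5,0,0,0],[0,0.3,-10.5,0,0,-0.1],[25.3,0.6,-10.5,0,0,-1.98],[25.3,0.6,-10.5,0,0,-1.98],[25.3,0.6,-10.5,0,0,-1.98],[25.3,0.6,-10.5,0,0,-1.98],[25.3,0.6,-10.5,0,0,-1.98],[25.3,0.6,-10.5,0,0,-1.98],[33.2,-3.3,2.3,0,0,-1.98],[33.2,-3.3,2.3,0,0,-1.98],[33.2,-3.3,2.3,0,0,-1.98],[33.2,-3.3,2.3,0,0,-1.98],[33.2,-3.3,2.3,0,0,-1.98],[33.2,-3.3,2.3,0,0,-1.98],[33.2,-3.3,2.3,0,0,-1.98],[33.2,-3.3,2.3,0,0,-1.98]]], hand=0)

```text
time: 38.93
ee_pos: [0.4125, -0.0193, 0.1293]
eef_rot: [-0.128, 0.992, 0.0, -0.001]
ft_force: [-0.3, -0.2, -0.1]
width: 0.0436
grip_force: 0.0
```

Run:
```python
from h import *
s=r.read_state();print(s['ee_pos'],s['width'],s['joint_positions'].round(2))
print(rel([.4136,-.0195,.0035],down(np.radians(90+22))))
for g in greens(): print(g)
```

```text
[ 0.41254821 -0.01931194  0.12934351] 0.04363896208697866 [-0.22 -0.06  0.15  2.11  0.01  1.1   1.75]
[-1.2500e-01 -5.9000e-02  1.2584e+01  1.0000e-03 -2.0000e-03 -1.2800e-01]
(array([567.1875, 326.5625]), np.int32(21), array([ 0.463, -0.304]))
(array([630.59630102, 338.69579082]), np.int32(98), array([ 0.439, -0.411]))
```

Emit:
carry_out(steps=[[[-0.1,0,4,0,0,-0.128],[-0.1,0,8,0,0,-0.128],[-0.1,0,11,0,0,-0.128],[-0.1,0,12.6,0,0,-0.128],[-0.1,0,12.6,0,0,-0.128],[-0.1,0,12.6,0,0,-0.128],[-0.1,0,12.6,0,0,-0.128]]])

```text
time: 39.57
ee_pos: [0.4133, -0.0191, 0.0032]
eef_rot: [-0.187, 0.982, 0.0, -0.001]
ft_force: [-0.4, 0.5, -0.4]
width: 0.0438
grip_force: 0.0
```

Emit:
carry_out(steps=[[[0,0,0,0,0,0],[0,0,0,0,0,0],[0,0,0,0,0,0],[0,0,0,0,0,0],[0,0,0,0,0,0],[0,0,0,0,0,0],[0,0,0,0,0,0],[0,0,-4,0,0,0],[0,0,-10,0,0,0],[0,0,-10,0,0,0]]], hand=1)

```text
time: 40.4
ee_pos: [0.4148, -0.0193, 0.1069]
eef_rot: [-0.188, 0.982, 0.0, 0.0]
ft_force: [1.4, 0.5, 1.1]
width: 0.0095
grip_force: 10.0
```

Run:
```python
from h import *
s=r.read_state();print(s['ee_pos'],s['width'])
for q in([.46,-.1,.28],[.44,-.25,.26],[.437,-.352,.22],[.437,-.352,.155]):print(rel(q,down(-.03)))
```

```text
[ 0.41477124 -0.01928361  0.10694151] 0.009459040164725973
[-1.2480e+00 -9.1630e+00 -1.7308e+01  1.0000e-03  0.0000e+00  1.9780e+00]
[ 6.1390e+00 -2.2372e+01 -1.5321e+01  1.0000e-03  0.0000e+00  1.9780e+00]
[ 1.0180e+01 -3.1746e+01 -1.1329e+01  1.0000e-03  0.0000e+00  1.9780e+00]
[ 1.0186e+01 -3.1749e+01 -4.8290e+00  1.0000e-03  0.0000e+00  1.9780e+00]
```

Emit:
carry_out(steps=[[[-1.2,-9.2,-17.3,0,0,1.978],[-1.2,-9.2,-17.3,0,0,1.978],[-1.2,-9.2,-17.3,0,0,1.978],[-1.2,-9.2,-17.3,0,0,1.978],[-1.2,-9.2,-17.3,0,0,1.978],[-1.2,-9.2,-17.3,0,0,1.978],[-1.2,-9.2,-17.3,0,0,1.978],[-1.2,-9.2,-17.3,0,0,1.978],[6.1,-22.4,-15.3,0,0,1.978],[6.1,-22.4,-15.3,0,0,1.978],[6.1,-22.4,-15.3,0,0,1.978],[6.1,-22.4,-15.3,0,0,1.978],[6.1,-22.4,-15.3,0,0,1.978],[10.2,-31.7,-11.3,0,0,1.978],[10.2,-31.7,-11.3,0,0,1.978],[10.2,-31.7,-11.3,0,0,1.978],[10.2,-31.7,-9,0,0,1.978],[10.2,-31.7,-4.8,0,0,1.978],[10.2,-31.7,-4.8,0,0,1.978],[10.2,-31.7,-4.8,0,0,1.978]]])

```text
time: 42.07
ee_pos: [0.4344, -0.3505, 0.1496]
eef_rot: [0.717, 0.697, -0.002, -0.003]
ft_force: [0.0, -0.2, 0.9]
width: 0.0097
grip_force: 10.0
```

Run:
```python
from h import *
s=r.read_state();print(s['ee_pos'],s['eef_rot'],s['width'],s['joint_positions'].round(2))
for g in greens(): print(g)
Y=down(-.026)
for q in ([.44,-.352,.26],[.42,-.352,.38],[.5735,-.3587,.37],[.5735,-.3587,.275]): print(rel(q,Y))
```

```text
[ 0.43442159 -0.35054715  0.14958112] [ 0.71738785  0.69666384 -0.00168768 -0.00336382] 0.00970933411736483 [ 0.16  0.26  0.51  1.75 -0.13  1.17  0.68]
(array([567.1875, 326.5625]), np.int32(21), array([ 0.463, -0.304]))
(array([585.27960526, 329.63267544]), np.int32(57), array([ 0.457, -0.335]))
[-5.1000e-02  4.0000e-01 -1.0841e+01 -4.0000e-03 -1.0000e-03 -3.0000e-03]
[-1.0200e-01 -1.6450e+00 -2.2833e+01 -4.0000e-03 -1.0000e-03 -3.0000e-03]
[-3.2600e-01  1.3722e+01 -2.1891e+01 -4.0000e-03 -1.0000e-03 -3.0000e-03]
[-3.3100e-01  1.3758e+01 -1.2391e+01 -4.0000e-03 -1.0000e-03 -3.0000e-03]
```

Emit:
carry_out(steps=[[[0,0,0,0,0,0],[0,0,0,0,0,0],[0,0,0,0,0,0],[0,-1.6,-4,0,0,0],[0,-1.6,-8,0,0,0],[-6,-1.6,-12,0,0,0],[-10,-1.6,-16,0,0,0],[-10,-1.6,-16,0,0,0],[-10,-1.6,-16,0,0,0]]], hand=0)

```text
time: 42.87
ee_pos: [0.4159, -0.457, 0.3168]
eef_rot: [0.719, 0.695, -0.002, 0.003]
ft_force: [-0.9, -1.2, 1.4]
width: 0.043
grip_force: 0.0
```

Run:
```python
from h import *
s=r.read_state();print(s['ee_pos'],s['joint_positions'].round(2))
Y=down(-.026)
for q in ([.42,-.353,.38],[.578,-.3587,.37],[.578,-.3587,.273]): print(rel(q,Y))
print(w2pix('wrist',[.582,-.358,.294]));shot('wrist','w8.png')
```

```text
[ 0.41588043 -0.45698562  0.31682133] [ 0.3   0.31  0.6   1.36 -0.17  1.52  0.85]
[ 1.0361e+01  7.0000e-02 -6.3920e+00  2.0000e-03  7.0000e-03 -8.0000e-03]
[ 1.0334e+01  1.5879e+01 -5.3640e+00  2.0000e-03  7.0000e-03 -8.0000e-03]
[ 1.0403e+01  1.5862e+01  4.3360e+00  2.0000e-03  7.0000e-03 -8.0000e-03]
[846.96860958  92.17303322]
```

View pics/w8.png

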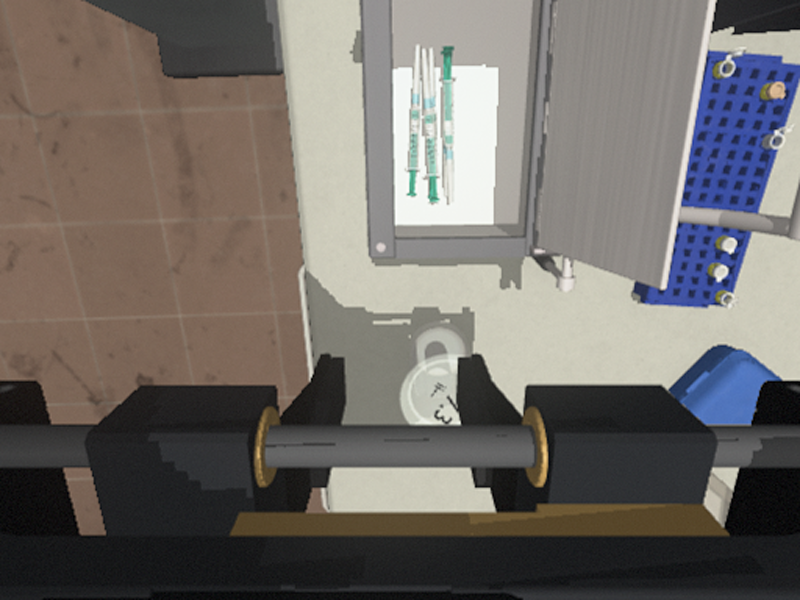

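Emit:
carry_out(steps=[[[10.3,0,-6,0,0,0],[10.3,0,-6,0,0,0],[10.3,0,-6,0,0,0],[10.3,15.8,-6,0,0,0],[10.3,15.8,-6,0,0,0],[10.3,15.8,-6,0,0,0],[10.3,15.8,-6,0,0,0],[10.3,15.8,-6,0,0,0],[10.3,15.8,-6,0,0,0],[10.3,15.8,-2,0,0,0],[10.3,15.8,1,0,0,0],[10.3,15.8,3,0,0,0],[10.3,15.8,4.3,0,0,0],[10.3,15.8,4.3,0,0,0],[10.3,15.8,4.3,0,0,0]]])

```text
time: 44.17
ee_pos: [0.5771, -0.3525, 0.2681]
eef_rot: [0.718, 0.696, -0.001, -0.001]
ft_force: [-0.1, -0.1, 0.8]
width: 0.0433
grip_force: 0.0
```

Emit:
carry_out(steps=[[[0,0,0,0,0,0],[0,0,0,0,0,0],[0,0,0,0,0,0],[0,0,0,0,0,0],[0,0,0,0,0,0],[0,0,0,0,0,0],[0,0,0,0,0,0],[0,0,0,0,0,0]]], hand=1, squeeze=15)

```text
time: 44.83
ee_pos: [0.5784, -0.3527, 0.2677]
eef_rot: [0.717, 0.697, -0.001, -0.001]
ft_force: [2.4, -0.6, 2.9]
width: 0.0105
grip_force: 14.7
```

Run:
```python
from h import *
s=r.read_state();p=s['ee_pos'];print(p,s['width'],s['grip_force'],s['joint_positions'].round(2))
H=np.array([.524,.131-.019]);b0=np.arctan2(p[2]-H[1],-(p[0]-H[0]));print(b0,np.hypot(*(p[[0,2]]-H)))
for b in np.linspace(b0,.0707-.01,41)[1:]:
    x=H[0]-.17*np.cos(b);z=H[1]+.17*np.sin(b)
    print(rel([x,-.3525-(x-.354)*.026,z],down(-.026))[:3].round(1).tolist(),end=' ')
```

```text
[ 0.57835288 -0.3527035   0.26765863] 0.01048068161343504 14.72984254360199 [ 0.13  0.46  0.52  1.25 -0.22  1.48  0.59]
1.9067404698041825 0.16487523689979558
[-0.6, -0.6, -0.7] [-0.6, -1.3, -0.9] [-0.6, -2.1, -1.1] [-0.6, -2.9, -1.2] [-0.6, -3.6, -1.3] [-0.6, -4.4, -1.4] [-0.6, -5.2, -1.4] [-0.6, -6.0, -1.4] [-0.6, -6.8, -1.4] [-0.6, -7.6, -1.3] [-0.6, -8.3, -1.2] [-0.6, -9.1, -1.0] [-0.6, -9.9, -0.8] [-0.6, -10.6, -0.6] [-0.6, -11.4, -0.3] [-0.6, -12.1, -0.0] [-0.6, -12.8, 0.3] [-0.6, -13.5, 0.6] [-0.6, -14.2, 1.0] [-0.6, -14.8, 1.4] [-0.6, -15.5, 1.9] [-0.6, -16.1, 2.4] [-0.6, -16.7, 2.9] [-0.6, -17.3, 3.4] [-0.6, -17.8, 4.0] [-0.6, -18.3, 4.6] [-0.6, -18.8, 5.2] [-0.6, -19.3, 5.8] [-0.6, -19.7, 6.5] [-0.6, -20.1, 7.1] [-0.6, -20.5, 7.8] [-0.6, -20.9, 8.5] [-0.6, -21.2, 9.2] [-0.6, -21.4, 10.0] [-0.6, -21.7, 10.7] [-0.6, -21.9, 11.5] [-0.6, -22.1, 12.2] [-0.6, -22.2, 13.0] [-0.6, -22.3, 13.8] [-0.6, -22.4, 14.6]
```

Run:
```python
from h import *
p=r.read_state()['ee_pos'];b0=np.pi/2+np.arcsin((p[0]-.524)/.17);print(b0)
for b in np.linspace(b0,.0607,41)[1:]:
    print([round(-17*(np.cos(b)-np.cos(b0)),1),round(-17*(np.sin(b)-np.sin(b0)),1)],end=' ')
```

```text
1.8962332870159566
[np.float64(-0.7), np.float64(-0.2)] [np.float64(-1.5), np.float64(-0.4)] [np.float64(-2.3), np.float64(-0.6)] [np.float64(-3.0), np.float64(-0.7)] [np.float64(-3.8), np.float64(-0.8)] [np.float64(-4.6), np.float64(-0.9)] [np.float64(-5.4), np.float64(-0.9)] [np.float64(-6.1), np.float64(-0.9)] [np.float64(-6.9), np.float64(-0.8)] [np.float64(-7.7), np.float64(-0.7)] [np.float64(-8.5), np.float64(-0.6)] [np.float64(-9.2), np.float64(-0.5)] [np.float64(-10.0), np.float64(-0.3)] [np.float64(-10.7), np.float64(-0.0)] [np.float64(-11.5), np.float64(0.2)] [np.float64(-12.2), np.float64(0.5)] [np.float64(-12.9), np.float64(0.8)] [np.float64(-13.6), np.float64(1.2)] [np.float64(-14.3), np.float64(1.6)] [np.float64(-14.9), np.float64(2.0)] [np.float64(-15.6), np.float64(2.5)] [np.float64(-16.2), np.float64(2.9)] [np.float64(-16.8), np.float64(3.4)] [np.float64(-17.3), np.float64(4.0)] [np.float64(-17.9), np.float64(4.5)] [np.float64(-18.4), np.float64(5.1)] [np.float64(-18.9), np.float64(5.7)] [np.float64(-19.4), np.float64(6.4)] [np.float64(-19.8), np.float64(7.0)] [np.float64(-20.2), np.float64(7.7)] [np.float64(-20.6), np.float64(8.4)] [np.float64(-20.9), np.float64(9.1)] [np.float64(-21.2), np.float64(9.8)] [np.float64(-21.5), np.float64(10.5)] [np.float64(-21.7), np.float64(11.2)] [np.float64(-21.9), np.float64(12.0)] [np.float64(-22.1), np.float64(12.8)] [np.float64(-22.2), np.float64(13.5)] [np.float64(-22.3), np.float64(14.3)] [np.float64(-22.4), np.float64(15.1)]
```

Emit:
carry_out(steps=[[[0,-0.7,-0.2,0,0,0],[0,-1.5,-0.4,0,0,0],[0,-2.3,-0.6,0,0,0],[0,-3,-0.7,0,0,0],[0,-3.8,-0.8,0,0,0],[0,-4.6,-0.9,0,0,0],[0,-5.4,-0.9,0,0,0],[0,-6.1,-0.9,0,0,0],[0,-6.9,-0.8,0,0,0],[0,-7.7,-0.7,0,0,0],[0,-8.5,-0.6,0,0,0],[0,-9.2,-0.5,0,0,0],[0,-10,-0.3,0,0,0],[0,-10.7,0,0,0,0],[0,-11.5,0.2,0,0,0],[0,-12.2,0.5,0,0,0],[0,-12.9,0.8,0,0,0],[0,-13.6,1.2,0,0,0],[0,-14.3,1.6,0,0,0],[0,-14.9,2,0,0,0]]], squeeze=20)

```text
time: 46.5
ee_pos: [0.4284, -0.3483, 0.2476]
eef_rot: [0.717, 0.697, -0.001, -0.001]
ft_force: [3.9, -4.3, -4.9]
width: 0.0109
grip_force: 20.2
```

Run:
```python
from h import *
s=r.read_state();p=s['ee_pos'];print(p,s['width'],s['grip_force'],s['joint_positions'].round(2))
b0=np.arccos((.524-p[0])/.17);print(b0, p[2]-(.131+.17*np.sin(b0)))
for b in np.linspace(b0,.0607,20)[1:]:
    print([float(round(-17*(np.cos(b)-np.cos(b0)),1)),float(round(-17*(np.sin(b)-np.sin(b0)),1))],end=' ')
```

```text
[ 0.42836726 -0.34826364  0.24759948] 0.010904305001207463 20.1729816198349 [ 0.11  0.16  0.55  1.64 -0.09  1.36  0.65]
0.9733348233178715 -0.023950787245717198
[-0.7, 0.5] [-1.3, 1.0] [-1.9, 1.5] [-2.5, 2.1] [-3.1, 2.7] [-3.6, 3.3] [-4.1, 3.9] [-4.6, 4.6] [-5.0, 5.3] [-5.4, 6.0] [-5.8, 6.7] [-6.1, 7.5] [-6.4, 8.2] [-6.7, 9.0] [-6.9, 9.8] [-7.1, 10.6] [-7.2, 11.4] [-7.3, 12.2] [-7.4, 13.0]
```

Emit:
carry_out(steps=[[[0,-0.7,0.5,0,0,0],[0,-1.3,1,0,0,0],[0,-1.9,1.5,0,0,0],[0,-2.5,2.1,0,0,0],[0,-3.1,2.7,0,0,0],[0,-3.6,3.3,0,0,0],[0,-4.1,3.9,0,0,0],[0,-4.6,4.6,0,0,0],[0,-5,5.3,0,0,0],[0,-5.4,6,0,0,0],[0,-5.8,6.7,0,0,0],[0,-6.1,7.5,0,0,0],[0,-6.4,8.2,0,0,0],[0,-6.7,9,0,0,0],[0,-6.9,9.8,0,0,0],[0,-7,10.2,0,0,0],[0,-7.1,10.6,0,0,0],[0,-7.15,11,0,0,0],[0,-7.2,11.3,0,0,0],[0,-7.2,11.3,0,0,0]]])

```text
time: 48.17
ee_pos: [0.3563, -0.346, 0.1344]
eef_rot: [0.717, 0.697, -0.001, -0.002]
ft_force: [2.6, 1.7, -1.7]
width: 0.0103
grip_force: 20.0
```

Emit:
carry_out(steps=[[[0,-0.05,0.3,0,0,0],[0,-0.1,0.6,0,0,0],[0,-0.1,0.9,0,0,0],[0,-0.15,1.2,0,0,0],[0,-0.2,1.5,0,0,0],[0,-0.2,1.7,0,0,0],[0,-0.2,1.7,0,0,0],[0,-0.2,1.7,0,0,0]]])

```text
time: 48.83
ee_pos: [0.3543, -0.346, 0.1178]
eef_rot: [0.717, 0.697, -0.001, -0.002]
ft_force: [0.5, 2.7, -2.4]
width: 0.0104
grip_force: 20.0
```

Emit:
carry_out(steps=[[[0,0,0.2,0,0,0],[0,0,0.4,0,0,0],[0,0,0.5,0,0,0],[0,0,0.5,0,0,0]]])

```text
time: 49.17
ee_pos: [0.3543, -0.3467, 0.1143]
eef_rot: [0.718, 0.696, -0.001, -0.001]
ft_force: [-7.2, 5.5, 15.9]
width: 0.0098
grip_force: 18.9
```

Emit:
carry_out(steps=[[[0,0,0,0,0,0],[0,0,0,0,0,0],[0,0,0,0,0,0],[0,0,-4,0,0,0],[0,0,-8,0,0,0],[0,0,-13,0,0,0],[0,0,-13,0,0,0],[0,0,-13,0,0,0]]], hand=0, squeeze=8)

```text
time: 49.83
ee_pos: [0.3563, -0.3474, 0.2462]
eef_rot: [0.718, 0.697, -0.0, 0.002]
ft_force: [0.4, 0.6, -0.5]
width: 0.0428
grip_force: 0.0
```

Run:
```python
from h import *
s=r.read_state();print(s['ee_pos'],s['joint_positions'].round(2))
Y=down(-.8)
for q in ([.3928,-.2366,.25],[.3928,-.2366,.148]): print(rel(q,Y))
```

```text
[ 0.35628126 -0.34744835  0.24624754] [ 0.12  0.01  0.57  1.78 -0.01  1.34  0.66]
[ 1.1187e+01  3.3230e+00 -3.9500e-01  3.0000e-03  1.0000e-03  7.7000e-01]
[1.1213e+01 3.2990e+00 9.8050e+00 3.0000e-03 1.0000e-03 7.7000e-01]
```

Emit:
carry_out(steps=[[[11.2,3.3,-0.4,0,0,0.77],[11.2,3.3,-0.4,0,0,0.77],[11.2,3.3,-0.4,0,0,0.77],[11.2,3.3,-0.4,0,0,0.77],[11.2,3.3,-0.4,0,0,0.77],[11.2,3.3,-0.4,0,0,0.77],[11.2,3.3,-0.4,0,0,0.77],[11.2,3.3,-0.4,0,0,0.77],[11.2,3.3,3,0,0,0.77],[11.2,3.3,6,0,0,0.77],[11.2,3.3,8.5,0,0,0.77],[11.2,3.3,9.8,0,0,0.77],[11.2,3.3,9.8,0,0,0.77],[11.2,3.3,9.8,0,0,0.77]]])

```text
time: 51.0
ee_pos: [0.3904, -0.2351, 0.1443]
eef_rot: [0.926, 0.377, -0.002, -0.001]
ft_force: [-0.3, 1.1, -0.3]
width: 0.0434
grip_force: 0.0
```

Emit:
carry_out(steps=[[[0,0,0,0,0,0],[0,0,0,0,0,0],[0,0,0,0,0,0],[0,0,0,0,0,0],[0,0,0,0,0,0],[0,0,0,0,0,0],[0,0,0,0,0,0]]], hand=1, squeeze=8)

```text
time: 51.58
ee_pos: [0.3927, -0.2366, 0.1457]
eef_rot: [0.927, 0.376, 0.0, 0.001]
ft_force: [7.8, -6.1, -6.4]
width: 0.0168
grip_force: 8.0
```

Run:
```python
from h import *
s=r.read_state();p=s['ee_pos'];print(p,s['width'],s['grip_force'],s['joint_positions'].round(2))
pv=np.array([.451,-.240]);a0=np.arctan2(-(p[0]-pv[0]),-(p[1]-pv[1]));rad=np.hypot(*(p[:2]-pv));print(a0,rad)
for k in np.linspace(0,1,14)[1:]:
    a=a0+k*(-.02-a0);q=pv+(rad+k*(.06-rad))*np.array([-np.sin(a),-np.cos(a)])
    print(rel([q[0],q[1],.148],down(-.8+k*.8)).round(2).tolist())
```

```text
[ 0.39265516 -0.23657628  0.14569956] 0.016808319743235055 8.004289455420803 [ 0.03  0.01  0.42  2.   -0.    1.13 -0.35]
1.629409921579721 0.058445211424513505
[-0.52, 0.53, -0.23, 0.0, 0.0, -0.06]
[-0.98, 1.12, -0.23, 0.0, 0.0, -0.12]
[-1.35, 1.76, -0.22, 0.0, 0.0, -0.18]
[-1.64, 2.45, -0.22, 0.0, 0.0, -0.25]
[-1.85, 3.17, -0.22, 0.0, 0.0, -0.31]
[-1.96, 3.91, -0.22, 0.0, 0.0, -0.37]
[-1.97, 4.66, -0.22, 0.0, 0.0, -0.43]
[-1.89, 5.41, -0.21, 0.0, 0.0, -0.49]
[-1.72, 6.14, -0.21, 0.0, 0.0, -0.55]
[-1.45, 6.85, -0.21, 0.0, 0.0, -0.62]
[-1.1, 7.52, -0.21, 0.0, 0.0, -0.68]
[-0.66, 8.14, -0.21, 0.0, 0.0, -0.74]
[-0.15, 8.7, -0.21, 0.0, 0.0, -0.8]
```

Emit:
carry_out(steps=[[[-0.52,0.53,-0.2,0,0,-0.06],[-0.98,1.12,-0.2,0,0,-0.12],[-1.35,1.76,-0.2,0,0,-0.18],[-1.64,2.45,-0.2,0,0,-0.25],[-1.85,3.17,-0.2,0,0,-0.31],[-1.96,3.91,-0.2,0,0,-0.37],[-1.97,4.66,-0.2,0,0,-0.43],[-1.89,5.41,-0.2,0,0,-0.49],[-1.72,6.14,-0.2,0,0,-0.55],[-1.45,6.85,-0.2,0,0,-0.62],[-1.1,7.52,-0.2,0,0,-0.68],[-0.85,7.9,-0.2,0,0,-0.71],[-0.66,8.14,-0.2,0,0,-0.74],[-0.66,8.14,-0.2,0,0,-0.74],[-0.66,8.14,-0.2,0,0,-0.74]]])

```text
time: 52.83
ee_pos: [0.4424, -0.2996, 0.1467]
eef_rot: [0.728, 0.686, -0.002, -0.001]
ft_force: [-0.3, -5.6, -3.0]
width: 0.0165
grip_force: 8.0
```

Emit:
carry_out(steps=[[[0,0.3,0,0,0,0],[0,0.5,0,0,0,0],[0,0.5,0,0,0,0],[0,0.5,0,0,0,0]]])

```text
time: 53.17
ee_pos: [0.4476, -0.2995, 0.1467]
eef_rot: [0.728, 0.686, -0.002, -0.001]
ft_force: [-1.1, -5.6, -3.1]
width: 0.0168
grip_force: 8.0
```

Still moving freely (about 1 N); continue to the stop.

Emit:
carry_out(steps=[[[0,0.2,0,0,0,0],[0,0.3,0,0,0,0],[0,0.3,0,0,0,0],[0,0.3,0,0,0,0]]])

```text
time: 53.5
ee_pos: [0.4506, -0.2992, 0.1467]
eef_rot: [0.728, 0.686, -0.001, -0.001]
ft_force: [-2.5, -4.9, -1.7]
width: 0.0165
grip_force: 8.0
```

Emit:
carry_out(steps=[[[0,0.2,0,0,0,0],[0,0.3,0,0,0,0],[0,0.3,0,0,0,0],[0,0.3,0,0,0,0]]])

```text
time: 53.83
ee_pos: [0.451, -0.2994, 0.1464]
eef_rot: [0.728, 0.685, -0.003, -0.003]
ft_force: [-14.6, -3.2, 6.2]
width: 0.0167
grip_force: 8.0
```

Emit:
carry_out(steps=[[[0,-0.2,0,0,0,0],[0,-0.2,0,0,0,0],[0,-0.2,0,0,0,0],[0,-0.2,0,0,0,0],[0,-0.2,-4,0,0,0],[0,-0.2,-8,0,0,0],[10,-0.2,-15,0,0,0],[20,2,-18,0,0,0],[30,4,-18,0,0,0],[30,4,-18,0,0,0],[30,4,-18,0,0,0],[30,4,-18,0,0,0],[30,4,-18,0,0,0],[30,4,-18,0,0,0]]], hand=0)

```text
time: 55.0
ee_pos: [0.5127, 0.0029, 0.3278]
eef_rot: [0.726, 0.687, 0.0, -0.001]
ft_force: [0.7, 0.2, 0.0]
width: 0.0435
grip_force: 0.0
```

Run:
```python
from h import *
print(r.read_state()['ee_pos'],greens());shot('top','t9.png')
```

```text
[0.51271141 0.00289064 0.32775639] []
```

View pics/t9.png

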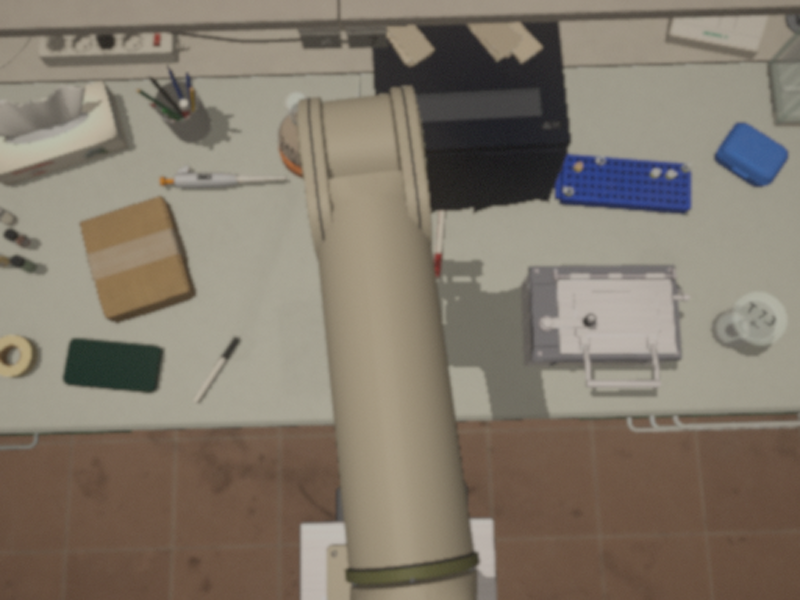

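The top view shows the flap shut, the knob at (590, 320) over it, the markers unmoved at (217, 370) and (439, 245), and no syringe on the visible bench.

```bash
python3 -c "
from bench import r
print(r.close_job())"
```

```text
the job is handed in; nothing more can be done
None
```

All five syringes were dropped into the safe, the flap was eased shut under grip and the latch swung back to its stop, both markers were left where they lay, and the job is handed in; no verdict came back.

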